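Sweep the medal blanks into the roll-top store

TASK

Pack up the medal blanks: roll the store's tambour door fully open, lift the stamping dies standing among the blanks off the board into the wooden tray, then push all the loose blanks along the board into the store with the held straightedge, never touching them with the gripper. Stand the straightedge back lengthwise on its cork pad, entirely on it and let go, then roll the door fully shut with every blank inside. Leave the tin, the punches, the hammer and the flask alone.

Things in the scene. Friction and masses are not known exactly. Their poses are not given: they have to be found in the camera images.
- board: fixed wooden sorting board, 12 mm thick, roll-top store on one end. Origin at bench level under the middle of the store's mouth line; +x points into the store, +z up. Open lane x = -270 to -15 mm, y = -120 to 120 mm, between side rails 20 mm tall, no rail at its outer end. The store's floor continues the lane level; the store's mouth is at x = 0, its back at 246 mm
- axis (a point): axis of the store (along the board's y), midway between its cheeks, at board x = 120, z = 12 mm. The store is a half cylinder: wooden end cheeks of radius 135 mm, 16 mm thick, inner faces at board y = -120 and +120 mm; fixed rear shell of inner radius 126 mm from the top down to the back
- door (a joint): tambour door of eleven slats, outer radius 121 mm, rolling round the store's axis, rad. 0 = shut (lower edge just above the board at the mouth), grows as it rolls up and back, 1.5 = stop, fully open: the store's front half is then open to the front and above. Stays where it is left; needs about 5 N at the handle
- handle (a point): middle of the door's handle, a round steel bar 12 mm thick, 106 mm long, parallel to the board's y, on two stems 45 mm each side of its middle; 166 mm from the axis, 39 mm free gap behind it. In the board's frame it is at x = 120 - 166 cos(0.35 + door), y = 0, z = 12 + 166 sin(0.35 + door) mm: low in front when shut, on top when open
- straightedge: loose aluminium L-section straightedge, 120 mm long (its y), 0.23 kg, standing on its foot. Origin: underside, centre of its 45 by 120 mm footprint. Upright blade 10 mm thick, 50 mm tall, its middle at x = +17.5 mm, +x face = pushing face; foot 6 mm thick behind it. Starts on the pad, pushing face towards the store. Can be gripped across the blade from above
- pad: fixed cork pad, 80 mm (x) by 160 mm (y), 4 mm thick, on the bench beyond the open end of the lane: the place of the straightedge, which stands lengthwise on it (y along y). Origin at the centre of its underside
- blank1: round steel medal blank, 32 mm across, 8 mm thick, lying flat on the board; origin at the centre of its underside. May be absent
- blank2: oblong steel medal blank, 30 by 24 mm, 8 mm thick, lying flat on the board; origin at the centre of its underside. May be absent
- blank3: round steel medal blank, 32 mm across, 8 mm thick, lying flat on the board; origin at the centre of its underside. May be absent
- blank4: round steel medal blank, 32 mm across, 8 mm thick, lying flat on the board; origin at the centre of its underside. May be absent
- blank5: oblong steel medal blank, 30 by 24 mm, 8 mm thick, lying flat on the board; origin at the centre of its underside. May be absent
- blank6: round steel medal blank, 32 mm across, 8 mm thick, lying flat on the board; origin at the centre of its underside. May be absent
- blank7: oblong steel medal blank, 30 by 24 mm, 8 mm thick, lying flat on the board; origin at the centre of its underside. May be absent
- die1: steel stamping die, square block 30 by 30 mm and 40 mm tall, 0.25 kg, standing among the blanks on the board (much taller than they are), graspable across any two sides from above; origin at the centre of its underside. May be absent
- die2: steel stamping die, square block 30 by 30 mm and 40 mm tall, 0.25 kg, standing among the blanks on the board (much taller than they are), graspable across any two sides from above; origin at the centre of its underside. May be absent
- die3: steel stamping die, square block 30 by 30 mm and 40 mm tall, 0.25 kg, standing among the blanks on the board (much taller than they are), graspable across any two sides from above; origin at the centre of its underside. May be absent
- tray: fixed open wooden tray on the bench behind the store, 150 mm (x) by 100 mm (y) outside, 22 mm tall, walls and floor 5 mm thick; origin at the centre of its underside. The place of the dies
- tin: bystander: closed red tin box, 88 by 133 by 50 mm
- punches: bystander: wooden block of steel punches, 60 by 150 by 77 mm
- hammer: bystander: hammer, 240 mm long, lying on the bench
- flask: bystander: upright steel flask, 72 mm across, 190 mm tall
Mind the look-alikes: they are no part of the job. Several things have the shape of the straightedge; the one meant has the colours described above. Leave any turquoise look-alike of the tray alone.

How it is judged:
By the outcome, as a careful person would: the job done as asked, in the order asked, and still so for the second after the job is handed in, with the robot touching nothing.
Of blank1, blank2, blank3, blank4, blank5, blank6, blank7 only 5 to 7 are there at a start; the rules pass over those that are not, and their reading is None.
Of die1, die2, die3 only 2 to 3 are there at a start; the rules pass over those that are not, and their reading is None.
At some moment in a run one of blank1, blank2, blank3, blank4, blank5, blank6, blank7 may be knocked a few centimetres aside while the robot is not near it.
Once in a run the grip may slacken for a moment while it holds something.
It also fails if it takes over 210 s, if anything falls off the work surface, if the arm or the gripper's body presses on something with over 40 N, if the wrist force passes 120 N, or if a joint passes its speed limit or range.

ROBOT

A 6-joint arm with a two-finger parallel gripper is mounted at the origin on the work surface. World frame = base frame: x ahead of the robot, y to its left, z up, the work surface at z = 0. Lengths are in m, angles in rad, forces in N, time in s.
With the tool pointing down it reaches from about 0.375 to 0.975 m from the base axis. Payload 3.8 kg.
Tool frame: the origin (TCP) lies on the centre line of the jaws, within the pads' length; the fingertips stand 14 mm ahead of it and the grasp point (between the pads) lies 5 mm behind it (bot.finger_overhang is the distance from the TCP to the fingertips, in m); y points along the fingers, x is the direction in which the jaws open and shut, and the axes are right-handed (so a half turn about y gives the same grasp; the last joint's range is limited). The gripper opens to 85 mm and grips with 20 to 120 N. Pads are 22 mm wide; open, the fingers measure 114 mm over their backs; the gripper's body (76 mm by 85 mm) begins 54 mm behind the grasp point. The pads swing forward as they close: fully open they stand 13 mm farther back than shut.
Start: joints at [1.266, 0.264, 1.604, -0, 1.274, -0.037], TCP at [0.179, 0.651, 0.245] pointing down, gripper open.
Joint ranges: [-2.63, 2.63], [-0.94, 2.18], [0.31, 2.57], [-1.31, 4.45], [0, 2.66], [-2.55, 2.55]. Speed limits (rad/s): [2.57, 2.57, 3.14, 3.14, 3.14, 3.14].

INTERFACE

Orientations are given as a rotation vector (axis times angle).
In Python, from workcell import readout, read_camera, bot, spotter gives the robot as it stands.
- The arm moves only by the tool jog_arm, never from a script. Its argument "increments" is a list of rows, each a list of 7 numbers: the shift along the tool's x, y, z in m, then the turn, a rotation vector about the tool's x, y, z in rad, then the opening, from 0 (shut) to 1 (fully open). A call has 1 to 10 rows; each row shifts and turns the pose as measured when the row begins, along the tool's axes as they then stand; what a row does not reach is not made up. A row lasts 1/8 s, in which the tool goes at most 62.5 mm and 10.7 degrees, less where a joint would pass 70% of its speed; a pose out of reach is approached as far as the arm can. A call with a gripper value outside its range is refused whole. The fingers move at their own pace and stop on an object; "force" is the grip in N (left out, the last holds). Time passes only in rows, so rows that do not move let the fingers close. It gives the time, the measured TCP pose, the force and the opening at its end, in the units of the state.
- readout.read_state(): the state, without advancing time (a new reading comes with each control period).
- read_camera(name): name is "scene" or "top" or "wrist"; returns a dict with "img" (400x640x3 uint8, blue, green, red), "range_z" (400x640 float32, m along the optical axis (not along the pixel's ray), 0 where there is no reading), "fx", "fy", "cx", "cy" (pixels), "world_from_camera" (4x4, takes a point from camera to world coordinates). Camera axes: x right, y down, z forward; pixel columns grow to the right and rows downward; lengths in m; the calibration is good to about 2 mm. A picture is of the moment at which its call begins.
- bot.finish_job(): hands the job in, once; it reports no verdict.
Trained networks look in a picture, given as the dict that the camera call returned (one of the last four; its "shot" number tells which), for a name from the list of things; names that differ only in an ending like _2 or _b are one class to them, and where a whole thing is asked for, a point or a joint stands for the part that bears it (a point fixed in the world has none). Each returns a list of dicts, best first, with "p" (0 to 1); they miss things now and then, are a little off and sometimes report something else, mostly with a low value. They report only what shows in the picture. A call takes as long as a camera call. They do not tell look-alikes from the thing itself.
- spotter.masks_of(picture, thing): "mask" (400x640 bool, what is visible of it) and "location" ([column, row] in pixels, amid what is visible of it).
- spotter.spot_point(picture, thing): "location" ([column, row] in pixels: a listed point, or the origin of a listed thing).
The state is a dict: "time": time; "q": joint angles; "joint_vel": joint speeds; "joint_torque": joint torques, N m; "tool_pos": TCP position; "tcp_rot": TCP orientation; "wrist_force": force on the tool from outside, world axes, zero at the start; "torque": the same for the moment, N m; "width": opening from 0.0 (shut) to 1.0 (fully open).
Only numpy, scipy, OpenCV 4.12 (cv2) and the standard library are available. Lean on these libraries where they do the work, as an engineer would, in place of code of your own. Each camera call takes 0.05 s, during which the arm holds its last target. There are 200 camera calls.

## Working session

There is one attempt and no reset: what is moved stays moved. The work goes in short steps, Python scripts to look and compute and a tool call to move; the robot and the scene stay as the last step left them, time stands still between calls to the robot, and variables do not carry over. Pictures are saved under pics/ and viewed, about 12 in all and at most 16, crops included, and the job is handed in when it is done.

Besides the shell and the picture viewer there is one more tool, called after ">>>" by a JSON object that holds its "api" and its "payload", one argument or row to a line. jog_arm: Moves the arm, as the interface text tells. Its arguments: {"type":"object","properties":{"increments":{"type":"array"},"force":{"type":"number"}},"required":["increments"]}

```bash
ls; mkdir -p pics; cat > h.py <<'E'
import numpy as np, cv2
from scipy.spatial.transform import Rotation as R
from workcell import readout, read_camera, bot, spotter
def pts(c):
    z=c["range_z"]; v,u=np.mgrid[0:400,0:640]
    p=np.stack([(u-c["cx"])/c["fx"]*z,(v-c["cy"])/c["fy"]*z,z],-1)
    T=np.array(c["world_from_camera"]); w=p@T[:3,:3].T+T[:3,3]; w[z<=0]=np.nan
    return w
def proj(c,P):
    T=np.linalg.inv(np.array(c["world_from_camera"])); q=np.atleast_2d(P)@T[:3,:3].T+T[:3,3]
    return np.stack([q[:,0]/q[:,2]*c["fx"]+c["cx"],q[:,1]/q[:,2]*c["fy"]+c["cy"]],-1)
def st():
    s=readout.read_state(); print("t",round(s["time"],2),"pos",np.round(s["tool_pos"],4),"rv",np.round(s["tcp_rot"],3),"F",np.round(s["wrist_force"],1),"w",round(s["width"],3)); return s
def todelta(P,s=None):
    "world target -> tool frame shift"
    s=s or readout.read_state(); return R.from_rotvec(s["tcp_rot"]).inv().apply(np.array(P)-s["tool_pos"])
E
python3 - <<'E'
from h import *
s=st(); print(R.from_rotvec(s["tcp_rot"]).as_matrix().round(3))
for n in ["top","scene"]:
    c=read_camera(n); cv2.imwrite(f"pics/{n}0.png",c["img"]); print(n,np.round(c["world_from_camera"],3).tolist(),c["fx"])
    w=pts(c)
    for t in ["board","axis","handle","straightedge","pad","blank1","blank2","die1","tray","tin","punches","hammer","flask"]:
        for fn in (spotter.masks_of,spotter.spot_point):
            try: r=fn(c,t)
            except Exception as e: print(t,e); continue
            print(t,fn.__name__[:4],[(round(d["p"],2),np.round(d["location"]).astype(int).tolist(),np.round(w[int(d["location"][1]),int(d["location"][0])],3).tolist()) for d in r if d["p"]>.3])
E
```

```text
pics
t 0.0 pos [0.1784 0.6503 0.2439] rv [-1.325 -1.008  1.011] F [ 0.7 -0.1  0.4] w 1.004
[[ 0.265 -0.001 -0.964]
 [ 0.964 -0.002  0.265]
 [-0.002 -1.     0.   ]]
top [[-0.067, -0.974, 0.218, 0.24], [-0.998, 0.065, -0.015, 0.024], [0.001, -0.219, -0.976, 1.624], [0.0, 0.0, 0.0, 1.0]] 484.0322986822249
board call [(0.62, [319, 216], [0.514, 0.014, 0.093])]
board call [(0.68, [491, 230], [0.429, -0.526, 0.116]), (0.63, [326, 216], [0.522, -0.009, 0.062])]
axis call [(0.72, [318, 212], [0.531, 0.013, 0.088])]
axis call [(0.92, [294, 216], [0.512, 0.089, 0.136])]
handle call [(0.74, [309, 213], [0.522, 0.042, 0.115])]
handle call [(0.87, [337, 206], [0.562, -0.054, 0.013]), (0.51, [384, 215], [0.515, -0.208, 0.024])]
straightedge call [(0.83, [427, 189], [0.588, -0.351, 0.057]), (0.72, [449, 254], [0.372, -0.41, 0.009])]
straightedge call [(0.75, [447, 251], [0.383, -0.406, 0.003]), (0.56, [428, 191], [0.594, -0.368, 0.012])]
pad call [(0.9, [424, 205], [0.542, -0.348, 0.014]), (0.41, [494, 230], [0.43, -0.526, 0.133])]
pad call [(0.9, [426, 197], [0.565, -0.35, 0.051])]
blank1 call [(0
[... 4189 characters left out ...]
6, [351, 142], [0.469, 0.438, 0.009]), (0.66, [370, 125], [0.463, 0.621, 0.003]), (0.49, [254, 277], [0.593, -0.363, 0.009])]
tin call [(0.65, [223, 316], [0.636, -0.542, 0.054])]
tin call [(0.93, [224, 321], [0.649, -0.548, 0.053])]
punches call [(0.76, [379, 215], [0.817, 0.04, 0.078]), (0.59, [279, 218], [0.507, -0.125, 0.023])]
punches call [(0.79, [379, 223], [0.822, 0.04, 0.036]), (0.45, [302, 211], [0.544, -0.042, 0.011])]
hammer call [(0.71, [325, 268], [0.768, -0.219, 0.027])]
hammer call [(0.77, [321, 277], [0.777, -0.255, 0.021]), (0.58, [349, 143], [0.46, 0.426, 0.008])]
flask call [(0.85, [169, 285], [0.477, -0.578, 0.122])]
flask call [(0.84, [173, 300], [0.472, -0.581, 0.05])]
```

```bash
python3 - <<'E'
import cv2
a=cv2.imread("pics/top0.png"); cv2.imwrite("pics/top0c.png",cv2.resize(a[110:300,110:520],None,fx=1.95,fy=1.95,interpolation=cv2.INTER_CUBIC))
b=cv2.imread("pics/scene0.png"); cv2.imwrite("pics/sc0c.png",cv2.resize(b[90:370,120:440],None,fx=2.1,fy=2.1,interpolation=cv2.INTER_CUBIC))
E
```

```text
(no output)
```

View pics/top0c.png

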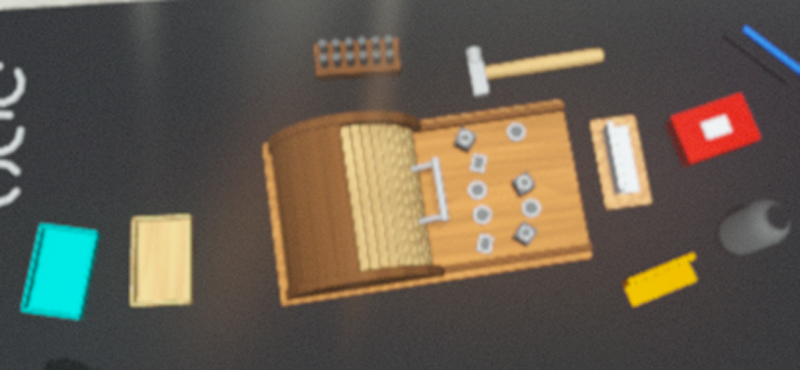

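View pics/sc0c.png

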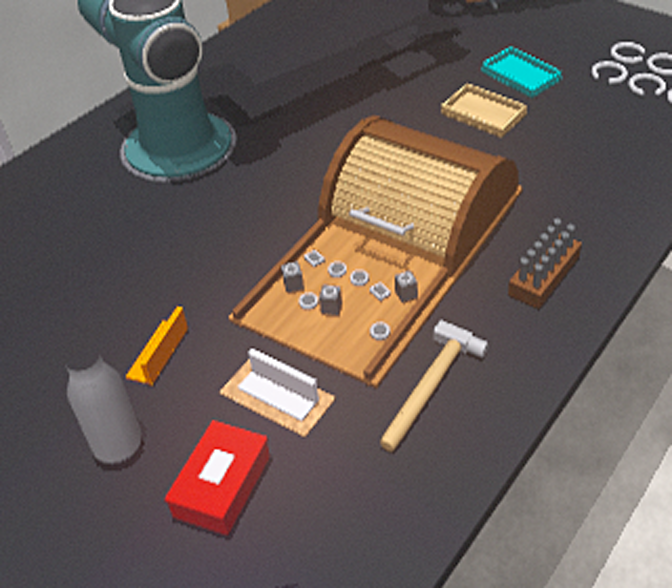

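```bash
cat >> h.py <<'E'
from scipy.optimize import least_squares
E
python3 - <<'E'
from h import *
W=[]
for n in ["top","scene"]:
    c=read_camera(n); w=pts(c).reshape(-1,3); W.append(w[~np.isnan(w[:,0])])
    p=W[-1]; q=p[(np.abs(p[:,0]-.7)<.05)&(np.abs(p[:,1]+.2)>.0)&(np.abs(p[:,2])<.006)]; print(n,"bench z",np.median(q[:,2]))
P=np.vstack(W)
a,b=W
q=P[(P[:,0]>.33)&(P[:,0]<.74)&(P[:,1]>-.31)&(P[:,1]<.32)&(P[:,2]>.007)&(P[:,2]<.2)]
img=np.zeros((700,700),np.uint8); ij=((q[:,:2]-[.2,-.35])*1000).astype(int); img[ij[:,1],ij[:,0]]=255
img=cv2.morphologyEx(img,cv2.MORPH_CLOSE,np.ones((9,9)))
cs,_=cv2.findContours(img,cv2.RETR_EXTERNAL,cv2.CHAIN_APPROX_NONE); k=max(cs,key=cv2.contourArea)
r=cv2.minAreaRect(k); print("rect",r, (cv2.boxPoints(r)/1000+[.2,-.35]).round(4).tolist())
# cylinder fit on front door (top of shell): points z>.04
d=q[(q[:,2]>.06)&(q[:,1]>-.06)]
def f(v):
    ang=v[0]; n=np.array([np.cos(ang),np.sin(ang)])  # board x dir
    s=d[:,:2]@n-v[1]; return np.hypot(s,d[:,2]-.012)-v[2]
o=least_squares(f,[np.pi/2,.12,.125],loss="soft_l1",f_scale=.002); print("cyl",o.x,np.median(np.abs(f(o.x))))
for ang in [o.x[0]]:
    n=np.array([np.cos(ang),np.sin(ang)]); m=np.array([-n[1],n[0]])
    for z0,z1 in((.02,.045),(.05,.2)):
        g=q[(q[:,2]>z0)&(q[:,2]<z1)]; print(z0,"y range",np.percentile(g[:,:2]@m,[0.3,1,99,99.7]),"x",np.percentile(g[:,:2]@n,[0.3,1,99,99.7]))
    g=q; print("all x",np.percentile(g[:,:2]@n,[0.1,.5,1,99,99.9]))
E
```

```text
top bench z 0.00034565364145711097
scene bench z -0.00012794374406399633
rect ((337.4319763183594, 326.5777893066406), (299.4056091308594, 550.3402099609375), 5.339237213134766) [[0.3628, 0.2366], [0.414, -0.3113], [0.7121, -0.2835], [0.6609, 0.2645]]
cyl [1.6557371  0.06578379 0.12722414] 0.00345494860436249
0.02 y range [-0.72400149 -0.72032962 -0.39831337 -0.39791801] x [-0.33196147 -0.32840065  0.1873615   0.19210788]
0.05 y range [-0.67324865 -0.67233586 -0.39846928 -0.39810098] x [-0.24125958 -0.22917817  0.17900429  0.18300995]
all x [-0.33673164 -0.33154953 -0.32903124  0.1974877   0.25742679]
```

```bash
python3 - <<'E'
from h import *
for n in ["top","scene"]:
    c=read_camera(n); w=pts(c).reshape(-1,3); w=w[~np.isnan(w[:,0])]
    for ang in (1.6557,):
        nx=np.array([np.cos(ang),np.sin(ang)]); m=np.array([-nx[1],nx[0]])
        X=w[:,:2]@nx; Y=w[:,:2]@m+.5354
        s=(np.abs(Y)<.1)
        g=s&(X>-.345)&(X<-.30); b=np.arange(-.345,-.30,.003)
        print(n,[(round(x,3),round(np.median(w[g&(X>=x)&(X<x+.003),2])*1000,1)) for x in b])
        for lo,hi in((-.30,-.20),(-.2,-.1)):
            g=(X>lo)&(X<hi)
            for sg in(1,-1):
                print(lo,sg,[(y,round(np.median(w[g&(np.abs(sg*Y*1000-y)<1.5),2])*1000,1)) for y in range(108,148,3)])
        g=(np.abs(Y)<.1)&(w[:,2]>.03)&(X>-.05)
        print("profile",[(round(x,3),round(np.median(w[g&(np.abs(X-x)<.003),2])*1000)) for x in np.arange(-.045,.2,.012)])
    if n=="scene" or 1:
        wi=pts(c)
        for t in("straightedge","pad","tray"):
            for d in spotter.masks_of(c,t):
                if d["p"]<.5: continue
                p=wi[d["mask"]]; p=p[~np.isnan(p[:,0])]; r=cv2.minAreaRect((p[:,:2]*1000).astype(np.float32)); print(t,round(d["p"],2),np.round(r[0]),np.round(r[1]),round(r[2],1),"zmax",np.percentile(p[:,2],98).round(3))
E
```

```text
top [(np.float64(-0.345), np.float64(-0.5)), (np.float64(-0.342), np.float64(0.6)), (np.float64(-0.339), np.float64(-0.5)), (np.float64(-0.336), np.float64(1.2)), (np.float64(-0.333), np.float64(9.3)), (np.float64(-0.33), np.float64(12.4)), (np.float64(-0.327), np.float64(10.7)), (np.float64(-0.324), np.float64(11.9)), (np.float64(-0.321), np.float64(12.4)), (np.float64(-0.318), np.float64(13.1)), (np.float64(-0.315), np.float64(12.5)), (np.float64(-0.312), np.float64(13.0)), (np.float64(-0.309), np.float64(11.0)), (np.float64(-0.306), np.float64(13.0)), (np.float64(-0.303), np.float64(13.8))]
-0.3 1 [(108, np.float64(12.7)), (111, np.float64(12.5)), (114, np.float64(11.8)), (117, np.float64(12.2)), (120, np.float64(31.3)), (123, np.float64(33.8)), (126, np.float64(31.3)), (129, np.float64(31.8)), (132, np.float64(24.6)), (135, np.float64(13.5)), (138, np.float64(11.4)), (141, np.float64(11.2)), (144, np.float64(1.0)), (147, np.float64(0.6))]
-0.3 -1 [(108, np.float64(13.4)), (111, np.float64(14.3)), (114, np.float64(11.1)), (117, np.float64(15.3)), (120, np.float64(21.4)), (123, np.float64(31.2)), (126, np.float64(32.2)), (129, np.float64(33.4)), (132, np.float64(31.6)), (135, np.float64(19.3)), (138, np.float64(12.6)), (141, np.float64(10.3)), (144, np.float64(5.6)), (147, np.float64(0.7))]
-0.2 1 [(108, np.float64(11.7)), (111, np.float64(13.4)), (114, np.float64(12.1)), (117, np.float64(12.4)), (120, np.float64(30.5)), (123, np.float64(31.5)), (126, np.float64(33.5)), (129, np.float64(31.9)), (132, np.float64(27.3)), (135, np.float64(11.5)), (138, np.float64(12.5)), (141, np.float64(9.7)), (144, np.float64(1.6)), (147, np.float64(1.0))]
-0.2 -1 [(108, np.float64(13.3)), (111, np.float64(10.5)), (114, np.float64(12.8)), (117, np.float64(12.7)), (120, np.float64(23.5)), (123, np.float64(31.2)), (126, np.float64(31.8)), (129, np.float64(33.2)), (132, np.float64(32.0)), (135, np.float64(15.8)), (138, np.float64(12.6)), (141, np.float64(9.7)), (144, np.float64(3.2)), (147, np.float64(-1.1))]
  return _methods._mean(a, axis=axis, dtype=dtype,
  ret = ret.dtype.type(ret / rcount)
Traceback (most recent call last):
ValueError: cannot convert float NaN to integer
```

```bash
python3 -W ignore - <<'E'
from h import *
ang=1.6557
nx=np.array([np.cos(ang),np.sin(ang)]); m=np.array([-nx[1],nx[0]])
for n in ["top","scene"]:
    c=read_camera(n); w=pts(c).reshape(-1,3); w=w[~np.isnan(w[:,0])]
    X=w[:,:2]@nx; Y=w[:,:2]@m+.5354
    g=(np.abs(Y)<.115)&(np.abs(Y)>.058)&(w[:,2]>.025)&(X>-.1)
    print(n,"profile",[(round(x*1000),float(np.round(np.median(w[g&(np.abs(X-x)<.003),2])*1000))) for x in np.arange(-.065,.2,.012)])
    wi=pts(c)
    h=(np.abs(Y)<.035)&(X>-.15)&(X<-.06)&(w[:,2]>.03); print("handle",np.median(w[h],0),np.median(X[h]),[np.round(np.percentile(Y[(np.abs(X-np.median(X[h]))<.01)&(w[:,2]>.045)],q),3) for q in(2,98)])
    for t in("straightedge","pad","tray"):
            for d in spotter.masks_of(c,t):
                if d["p"]<.5: continue
                p=wi[d["mask"]]; p=p[~np.isnan(p[:,0])]; r=cv2.minAreaRect((p[:,:2]*1000).astype(np.float32)); print(t,round(d["p"],2),np.round(r[0]),np.round(r[1]),round(r[2],1),"zmax",np.percentile(p[:,2],98).round(3))
E
```

```text
top profile [(-65, nan), (-53, 60.0), (-41, 81.0), (-29, 96.0), (-17, 106.0), (-5, 115.0), (7, 121.0), (19, 126.0), (31, 130.0), (43, 132.0), (55, 134.0), (67, 143.0), (79, 141.0), (91, 140.0), (103, 135.0), (115, 130.0), (127, 125.0), (139, 116.0), (151, 106.0), (163, 92.0), (175, 73.0), (187, 47.0), (199, nan)]
handle [ 0.54006801 -0.04276372  0.0934032 ] -0.0884083642049615 [np.float64(-0.05), np.float64(0.489)]
straightedge 0.86 [ 371. -408.] [ 47. 121.] 18.5 zmax 0.054
straightedge 0.62 [ 588. -366.] [122.  48.] 3.9 zmax 0.059
pad 0.84 [ 585. -367.] [164.  87.] 4.4 zmax 0.013
tray 0.63 [457. 612.] [111. 149.] 78.8 zmax 0.025
tray 0.6 [464. 437.] [155. 103.] 0.4 zmax 0.026
tray 0.57 [ 586. -369.] [161.  85.] 4.4 zmax 0.014
scene profile [(-65, 43.0), (-53, 59.0), (-41, 80.0), (-29, 96.0), (-17, 108.0), (-5, 115.0), (7, 121.0), (19, 126.0), (31, 130.0), (43, 130.0), (55, 134.0), (67, 142.0), (79, 141.0), (91, 139.0), (103, 135.0), (115, 130.0), (127, 125.0), (139, 114.0), (151, 105.0), (163, nan), (175, nan), (187, nan), (199, nan)]
handle [ 0.54115128 -0.04527388  0.09152154] -0.092021659560044 [np.float64(-0.052), np.float64(1.593)]
straightedge 0.85 [ 574. -366.] [ 56. 154.] 88.2 zmax 0.056
straightedge 0.81 [ 374. -413.] [ 52. 122.] 19.9 zmax 0.052
straightedge 0.72 [ 587. -369.] [163.  83.] 4.3 zmax 0.009
pad 0.85 [ 584. -373.] [169.  79.] 8.2 zmax 0.009
tray 0.98 [448. 626.] [147. 185.] 79.4 zmax 0.025
tray 0.7 [464. 450.] [140. 162.] 88.3 zmax 0.024
```

>>> {"api": "jog_arm", "payload": {
  "increments": [
    [0, 0, 0, 0, -0.176, 0, 0.5],
    [0, -0.04, 0, 0, -0.177, 0, 0.5],
    [-0.055, -0.03, -0.02, 0, 0, 0, 0.5],
    [-0.055, -0.03, -0.02, 0, 0, 0, 0.5],
    [-0.055, 0, -0.02, 0, 0, 0, 0.5],
    [-0.055, 0, -0.02, 0, 0, 0, 0.5],
    [-0.055, 0, -0.02, 0, 0, 0, 0.5],
    [-0.055, 0, -0.02, 0, 0, 0, 0.5],
    [-0.055, 0, -0.02, 0, 0, 0, 0.5],
    [-0.055, 0, -0.02, 0, 0, 0, 0.5]
  ]
}}

```text
time: 4.5
tool_pos: [0.3837, 0.2245, 0.3478]
tcp_rot: [-1.161, -1.293, 1.282]
wrist_force: [1.4, 1.4, -0.1]
width: 0.502
```

>>> {"api": "jog_arm", "payload": {
  "increments": [
    [-0.055, 0, -0.02, 0, 0, 0, 0.5],
    [-0.055, 0, -0.02, 0, 0, 0, 0.5],
    [-0.055, 0, -0.02, 0, 0, 0, 0.5],
    [-0.055, 0, -0.02, 0, 0, 0, 0.5],
    [-0.055, 0, -0.02, 0, 0, 0, 0.5],
    [-0.055, 0, -0.02, 0, 0, 0, 0.5],
    [0, 0, 0, 0, 0, 0, 0.5]
  ]
}}

```text
time: 5.38
tool_pos: [0.542, -0.106, 0.3506]
tcp_rot: [-1.169, -1.295, 1.274]
wrist_force: [-1.0, -0.2, 0.6]
width: 0.505
```

```bash
cat >> h.py <<'E'
ANG=1.6557; NX=np.array([np.cos(ANG),np.sin(ANG),0]); NY=np.array([-NX[1],NX[0],0]); O=np.array([.5397,-.0158,0]); RB=np.stack([NX,NY,[0,0,1]],1)
def w2b(p): return (np.asarray(p)-O)@RB
def b2w(p): return np.asarray(p)@RB.T+O
def stb():
    s=st(); r=R.from_rotvec(s["tcp_rot"]).as_matrix(); print("board pos mm",(w2b(s["tool_pos"])*1000).round(1),"tool x in board",(RB.T@r[:,0]).round(3),"tool y",(r[:,1]).round(3)); return s
E
python3 - <<'E'
from h import *
stb()
c=read_camera("wrist"); cv2.imwrite("pics/w1.png",c["img"]); w=pts(c); b=w2b(w)
print(np.round(c["world_from_camera"],3).tolist(),c["fx"])
for t in("blank1","die1","handle","straightedge","pad"):
  for d in spotter.masks_of(c,t):
    if d["p"]<.25: continue
    u,v=np.round(d["location"]).astype(int); p=b[d["mask"]]; p=p[~np.isnan(p[:,0])]
    top=p[p[:,2]>np.percentile(p[:,2],60)-.003]
    r=cv2.minAreaRect((top[:,:2]*1000).astype(np.float32))
    print(t,round(d["p"],2),[u,v],"med",(np.median(p,0)*1000).round(0),"rect",np.round(r[0]),np.round(r[1]),round(r[2]))
E
```

```text
t 5.38 pos [ 0.542  -0.106   0.3506] rv [-1.169 -1.295  1.274] F [-1.  -0.2  0.6] w 0.505
board pos mm [-90.    5.3 350.6] tool x in board [1.    0.015 0.001] tool y [ 0.015  0.003 -1.   ]
[[-0.101, 0.94, 0.326, 0.46], [0.995, 0.094, 0.035, -0.114], [0.002, 0.327, -0.945, 0.477], [0.0, 0.0, 0.0, 1.0]] 280.64522094928685
blank1 0.77 [np.int64(320), np.int64(101)] med [-92.  93.  19.] rect [-92.  92.] [30. 24.] 70
blank1 0.76 [np.int64(267), np.int64(216)] med [-178.  -94.   20.] rect [-179.  -94.] [30. 31.] 46
blank1 0.76 [np.int64(311), np.int64(191)] med [-103.  -48.   20.] rect [-104.  -49.] [30. 24.] 69
blank1 0.6 [np.int64(314), np.int64(136)] med [-96.  42.  20.] rect [-95.  43.] [24. 27.] 1
blank1 0.54 [np.int64(314), np.int64(162)] med [-94.  -1.  20.] rect [-94.  -2.] [30. 31.] 75
blank1 0.52 [np.int64(264), np.int64(134)] med [-179.   43.   20.] rect [-181.   43.] [30. 30.] 90
die1 0.84 [np.int64(274), np.int64(104)] med [-158.   89.   51.] rect [-160.   89.] [30. 30.] 48
die1 0.68 [np.int64(318), np.int64(214)] med [-86. -84.  51.] rect [-86. -89.] [30. 30.] 53
die1 0.57 [np.int64(265), np.int64(158)] med [-169.    5.   51.] rect [-172.    4.] [30. 30.] 20
die1 0.33 [np.int64(234), np.int64(269)] med [-240. -205.   23.] rect [-217. -107.] [267. 239.] 80
handle 0.59 [np.int64(433), np.int64(165)] med [ 61.  17. 112.] rect [91. -2.] [239.  66.] 90
straightedge 0.89 [np.int64(116), np.int64(25)] med [-372.  189.   16.] rect [-373.  182.] [120.  11.] 13
straightedge 0.64 [np.int64(166), np.int64(169)] med [-332.  -14.   32.] rect [-336.  -19.] [119.  12.] 89
```

View pics/w1.png

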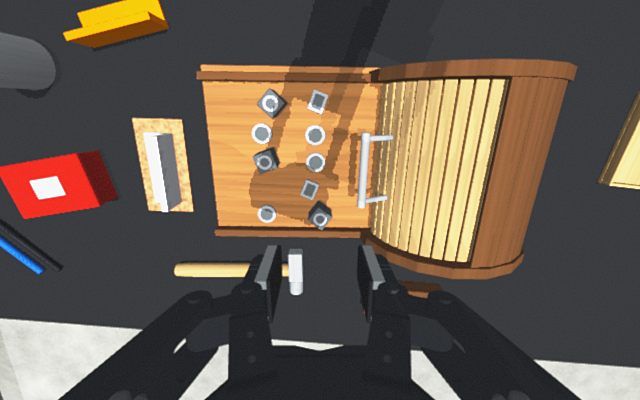

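```bash
python3 - <<'E'
from h import *
c=read_camera("wrist"); b=w2b(pts(c)).reshape(-1,3); b=b[~np.isnan(b[:,0])]
ax=np.hypot(b[:,0]-.12,b[:,2]-.012)
h=b[(ax>.152)&(ax<.18)&(np.abs(b[:,1])<.08)&(b[:,0]<.1)]; print(len(h),(np.median(h,0)*1000).round(1),(h.min(0)*1000).round(),(h.max(0)*1000).round(), "angle",np.median(np.arctan2(h[:,2]-.012,.12-h[:,0])))
for s in (b[(np.abs(b[:,0]+.2)<.08)&(b[:,2]<.016)],): print("lane z",np.median(s[:,2]))
E
```

```text
2288 [-39.8   5.6  12. ] [-60. -80.   8.] [-13.  80.  97.] angle -1.2000004360452356e-05
lane z 0.00993726673933859
```

```bash
python3 - <<'E'
from h import *
c=read_camera("wrist"); b=w2b(pts(c)).reshape(-1,3); b=b[~np.isnan(b[:,0])]
ax=np.hypot(b[:,0]-.12,b[:,2]-.012)
h=b[(ax>.15)&(ax<.185)&(np.abs(b[:,1])<.08)&(b[:,0]<.1)&(b[:,2]>.05)]; print(len(h),(np.median(h,0)*1000).round(1),(np.percentile(h,[2,98],axis=0)*1000).round(), "angle",np.median(np.arctan2(h[:,2]-.012,.12-h[:,0])))
E
```

```text
709 [-26.9   4.8  93.5] [[-32. -50.  85.]
 [-13.  53.  96.]] angle 0.5087494853804798
```

>>> {"api": "jog_arm", "payload": {
  "increments": [
    [0.0625, 0, -0.003, 0, 0.015, 0, 0.35],
    [0, 0.05, 0, 0, 0, 0, 0.35],
    [0, 0.05, 0, 0, 0, 0, 0.35],
    [0, 0.05, 0, 0, 0, 0, 0.35],
    [0, 0, 0, 0, 0, 0, 0.35]
  ]
}}

```text
time: 6.4
tool_pos: [0.5408, -0.0331, 0.202]
tcp_rot: [-1.177, -1.301, 1.268]
wrist_force: [-0.1, -0.4, 0.3]
width: 0.348
```

```bash
python3 - <<'E'
from h import *
stb()
E
```

```text
t 6.4 pos [ 0.5408 -0.0331  0.202 ] rv [-1.177 -1.301  1.268] F [-0.1 -0.4  0.3] w 0.348
board pos mm [-17.3   0.4 202. ] tool x in board [1.    0.014 0.001] tool y [ 0.024  0.003 -1.   ]
```

```bash
cat >> h.py <<'E'
def corr(P=None,yaw=0.0):
    "print tool-frame shift (to board-frame target in mm) and rotvec to nominal orientation with yaw (about board z)"
    s=stb(); r=R.from_rotvec(s["tcp_rot"]); t=np.stack([NX,[0,0,-1],NY],1); t=R.from_euler('z',yaw).as_matrix()@t
    dr=(r.inv()*R.from_matrix(t)).as_rotvec(); print("rot",dr.round(3))
    if P is not None: print("shift mm",(r.inv().apply(b2w(np.array(P)/1000)-s["tool_pos"])*1000).round(1)," in nominal axes:",(t.T@(b2w(np.array(P)/1000)-s["tool_pos"])*1000).round(1))
E
python3 -c "
from h import *
corr([-27.5,2,90])"
```

```text
t 6.4 pos [ 0.5408 -0.0331  0.202 ] rv [-1.177 -1.301  1.268] F [-0.1 -0.4  0.3] w 0.348
board pos mm [-17.3   0.4 202. ] tool x in board [1.    0.014 0.001] tool y [ 0.024  0.003 -1.   ]
rot [0.024 0.014 0.001]
shift mm [-10.3 111.9   4.5]  in nominal axes: [-10.2 112.    1.6]
```

>>> {"api": "jog_arm", "payload": {
  "increments": [
    [-0.01, 0, 0.002, 0.024, 0.014, 0, 0.35],
    [0, 0.05, 0, 0, 0, 0, 0.35],
    [0, 0.04, 0, 0, 0, 0, 0.35],
    [0, 0, 0, 0, 0, 0, 0.35]
  ]
}}

```text
time: 6.9
tool_pos: [0.5492, -0.0457, 0.1229]
tcp_rot: [-1.183, -1.282, 1.265]
wrist_force: [0.3, 0.7, 0.2]
width: 0.35
```

```bash
python3 -c "
from h import *
corr([-27.5,2,90])
c=read_camera('wrist'); cv2.imwrite('pics/w2.png',c['img'])"
```

```text
t 6.9 pos [ 0.5492 -0.0457  0.1229] rv [-1.183 -1.282  1.265] F [0.3 0.7 0.2] w 0.35
board pos mm [-30.6  -6.9 122.9] tool x in board [ 1.    -0.001 -0.004] tool y [ 0.017 -0.003 -1.   ]
rot [ 0.017 -0.001 -0.004]
shift mm [ 3.3 32.7  9.5]  in nominal axes: [ 3.1 32.9  8.9]
```

View pics/w2.png

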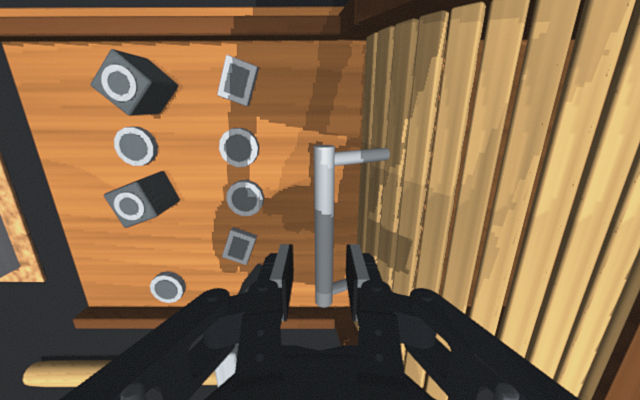

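>>> {"api": "jog_arm", "payload": {
  "increments": [
    [0.002, 0.016, 0.006, 0.01, 0, -0.003, 0.35],
    [0, 0.016, 0.003, 0, 0, 0, 0.35],
    [0, 0, 0, 0, 0, 0, 0.1],
    [0, 0, 0, 0, 0, 0, 0],
    [0, 0, 0, 0, 0, 0, 0],
    [0, 0, 0, 0, 0, 0, 0]
  ],
  "force": 35
}}

```text
time: 7.7
tool_pos: [0.5457, -0.0436, 0.0965]
tcp_rot: [-1.182, -1.284, 1.261]
wrist_force: [0.4, 1.7, -2.5]
width: 0.122
```

```bash
python3 - <<'E'
from h import *
corr([-27.5,2,90])
# arc: rows
import math
s=readout.read_state(); b=w2b(s["tool_pos"])*1000
a0=math.atan2(88-12,120+27.5)
th=np.linspace(a0,1.87,12); 
p=np.stack([120-166*np.cos(th),12+166*np.sin(th)],1); print(np.diff(p,axis=0).round(0).tolist())
E
```

```text
t 7.7 pos [ 0.5457 -0.0436  0.0965] rv [-1.182 -1.284  1.261] F [ 0.4  1.7 -2.5] w 0.122
board pos mm [-28.3  -3.6  96.5] tool x in board [ 1.    -0.002 -0.   ] tool y [ 0.018  0.001 -1.   ]
rot [ 0.018 -0.002 -0.   ]
shift mm [0.7 6.4 5.7]  in nominal axes: [0.8 6.5 5.6]
[[11.0, 18.0], [13.0, 17.0], [15.0, 15.0], [17.0, 13.0], [18.0, 11.0], [19.0, 8.0], [20.0, 6.0], [21.0, 3.0], [21.0, 0.0], [21.0, -2.0], [20.0, -5.0]]
```

>>> {"api": "jog_arm", "payload": {
  "increments": [
    [0, 0, 0.003, 0.012, 0, 0, 0.3],
    [0, 0.009, 0.002, 0, 0, 0, 0.3],
    [0, 0.004, 0, 0, 0, 0, 0],
    [0, 0, 0, 0, 0, 0, 0],
    [0, 0, 0, 0, 0, 0, 0]
  ],
  "force": 40
}}

```text
time: 8.32
tool_pos: [0.5408, -0.0448, 0.0834]
tcp_rot: [-1.174, -1.274, 1.267]
wrist_force: [0.0, 0.7, -0.3]
width: 0.121
```

>>> {"api": "jog_arm", "payload": {
  "increments": [
    [0.011, -0.018, 0, 0, 0, 0, 0],
    [0.013, -0.017, 0, 0, 0, 0, 0],
    [0.015, -0.015, 0, 0, 0, 0, 0],
    [0.017, -0.013, 0, 0, 0, 0, 0]
  ]
}}

```text
time: 8.82
tool_pos: [0.5361, 0.0095, 0.1479]
tcp_rot: [-1.18, -1.271, 1.272]
wrist_force: [3.2, -1.7, -5.4]
width: 0.123
```

```bash
python3 - <<'E'
from h import *
corr([0,0,90])
b=w2b(readout.read_state()["tool_pos"])*1000; print("radius/angle if bar at tcp",np.hypot(120-b[0],b[2]-12),np.arctan2(b[2]-12,120-b[0]))
E
```

```text
t 8.82 pos [0.5361 0.0095 0.1479] rv [-1.18  -1.271  1.272] F [ 3.2 -1.7 -5.4] w 0.123
board pos mm [ 25.5   1.4 147.9] tool x in board [ 1.    -0.003 -0.008] tool y [ 0.007 -0.007 -1.   ]
rot [ 0.007 -0.003 -0.008]
shift mm [-25.   58.1  -1.1]  in nominal axes: [-25.5  57.9  -1.4]
radius/angle if bar at tcp 165.5682311848636 0.9631782691995066
```

>>> {"api": "jog_arm", "payload": {
  "increments": [
    [0.016, -0.01, 0, 0, 0, 0.004, 0],
    [0.017, -0.008, 0, 0, 0, 0.004, 0],
    [0.018, -0.006, 0, 0, 0, 0, 0],
    [0.018, -0.004, 0, 0, 0, 0, 0],
    [0.019, -0.002, 0, 0, 0, 0, 0],
    [0.019, 0, 0, 0, 0, 0, 0],
    [0.019, 0.002, 0, 0, 0, 0, 0]
  ]
}}

```text
time: 9.7
tool_pos: [0.5245, 0.1436, 0.1765]
tcp_rot: [-1.189, -1.27, 1.279]
wrist_force: [6.1, -5.6, -12.9]
width: 0.125
```

```bash
python3 - <<'E'
from h import *
corr([169,0,170.6])
b=w2b(readout.read_state()["tool_pos"])*1000; print("radius/angle if bar at tcp",np.hypot(120-b[0],b[2]-12),np.arctan2(b[2]-12,120-b[0]))
E
```

```text
t 9.7 pos [0.5245 0.1436 0.1765] rv [-1.189 -1.27   1.279] F [  6.1  -5.6 -12.9] w 0.125
board pos mm [160.1   1.6 176.5] tool x in board [ 1.    -0.001 -0.018] tool y [ 0.011 -0.017 -1.   ]
rot [ 0.009 -0.001 -0.018]
shift mm [ 9.   5.8 -1.6]  in nominal axes: [ 8.9  5.9 -1.6]
radius/angle if bar at tcp 169.35037984693574 1.810151884575229
```

>>> {"api": "jog_arm", "payload": {
  "increments": [
    [0.008, 0.006, 0, 0, 0, 0, 0],
    [0.006, 0.003, 0, 0, 0, 0, 0],
    [0.006, 0.003, 0, 0, 0, 0, 0]
  ]
}}

```text
time: 10.07
tool_pos: [0.5242, 0.1488, 0.1745]
tcp_rot: [-1.212, -1.258, 1.313]
wrist_force: [-2.7, -25.8, 16.3]
width: 0.118
```

```bash
python3 - <<'E'
from h import *
corr([169,0,170.6])
E
```

```text
t 10.07 pos [0.5242 0.1488 0.1745] rv [-1.212 -1.258  1.313] F [ -2.7 -25.8  16.3] w 0.118
board pos mm [165.3   1.4 174.5] tool x in board [ 0.998  0.007 -0.055] tool y [ 0.012 -0.054 -0.998]
rot [ 0.008  0.007 -0.055]
shift mm [ 3.9  3.7 -1.4]  in nominal axes: [ 3.7  3.9 -1.4]
```

>>> {"api": "jog_arm", "payload": {
  "increments": [
    [0, 0, 0, 0, 0, 0, 0.5],
    [0, 0, 0, 0, 0, 0, 0.5],
    [0, -0.05, 0, 0, 0, -0.01, 0.6],
    [-0.01, -0.05, 0.01, 0, 0, -0.02, 0.6],
    [-0.055, -0.02, 0.015, 0, 0, 0, 0.6],
    [-0.055, 0, 0.015, 0, 0, 0, 0.6],
    [-0.055, 0, 0.015, 0, 0, 0, 0.6],
    [-0.055, 0, 0.015, 0, 0, 0, 0.6],
    [-0.055, 0, 0.012, 0, 0, 0, 0.6],
    [-0.04, 0, 0, 0, 0, 0, 0.6]
  ]
}}

```text
time: 11.32
tool_pos: [0.4704, -0.1713, 0.3022]
tcp_rot: [-1.17, -1.287, 1.286]
wrist_force: [1.1, 0.3, 0.9]
width: 0.6
```

```bash
cat >> h.py <<'E'
def survey(names=("blank1","die1"),cam="wrist",pm=.25,save=None):
    c=read_camera(cam); b=w2b(pts(c))
    if save: cv2.imwrite(save,c["img"])
    for t in names:
      for d in spotter.masks_of(c,t):
        if d["p"]<pm: continue
        p=b[d["mask"]]; p=p[~np.isnan(p[:,0])]
        if len(p)<10: continue
        top=p[p[:,2]>np.percentile(p[:,2],60)-.003]
        r=cv2.minAreaRect((top[:,:2]*1000).astype(np.float32))
        print(t,round(d["p"],2),np.round(d["location"]).astype(int),"z",round(np.median(top[:,2])*1000),"rect",np.round(r[0]),np.round(r[1]),round(r[2]))
    return c
E
python3 - <<'E'
from h import *
corr([-160,89,250])
survey(("blank1","die1","straightedge","pad"))
c=read_camera("top"); b=w2b(pts(c)).reshape(-1,3); g=(np.abs(b[:,1])<.045)&(b[:,2]>.155)&(b[:,2]<.2)&(b[:,0]<.2); print("handle",len(b[g]),(np.median(b[g],0)*1000).round(1))
print(readout.read_state()["q"])
E
```

```text
t 11.32 pos [ 0.4704 -0.1713  0.3022] rv [-1.17  -1.287  1.286] F [1.1 0.3 0.9] w 0.6
board pos mm [-149.1   82.3  302.2] tool x in board [ 1.     0.018 -0.008] tool y [ 0.009 -0.007 -1.   ]
rot [ 0.008  0.018 -0.008]
shift mm [-10.4  52.3   7.3]  in nominal axes: [-10.9  52.2   6.7]
blank1 0.85 [299 188] z 20 rect [-181.   44.] [30. 29.] 89
blank1 0.84 [302 269] z 20 rect [-180.  -94.] [29. 30.] 1
blank1 0.65 [362 159] z 20 rect [-92.  93.] [30. 24.] 69
blank1 0.61 [350 217] z 20 rect [-95.  -1.] [30. 31.] 41
blank1 0.57 [354 191] z 20 rect [-96.  43.] [30. 31.] 89
die1 0.87 [314 167] z 52 rect [-160.   89.] [30. 30.] 48
die1 0.81 [303 216] z 52 rect [-172.    4.] [29. 30.] 21
die1 0.75 [355 272] z 52 rect [-99. -12.] [ 29. 189.] 6
straightedge 0.64 [154  76] z 45 rect [-377.  199.] [121.  45.] 13
straightedge 0.63 [198 221] z 52 rect [-335.  -19.] [120.  11.] 89
pad 0.56 [207 209] z 3 rect [-354.  -18.] [162.  82.] 89
handle 119 [164.7  -0.9 176. ]
[-0.39200711 -0.1089655   1.90019448 -0.00392832  1.34081218 -2.06696683]
```

>>> {"api": "jog_arm", "payload": {
  "increments": [
    [-0.01, 0.02, 0.006, 0.008, 0.15, -0.008, 0.65],
    [0, 0.04, 0, 0, 0.15, 0, 0.65],
    [0, 0.04, 0, 0, 0.15, 0, 0.65],
    [0, 0.04, 0, 0, 0.15, 0, 0.65],
    [0, 0.02, 0, 0, 0.15, 0, 0.65],
    [0, 0, 0, 0, 0, 0, 0.65]
  ]
}}

```text
time: 12.38
tool_pos: [0.4689, -0.1691, 0.139]
tcp_rot: [-1.447, -0.719, 0.711]
wrist_force: [0.1, -0.4, 0.0]
width: 0.647
```

```bash
python3 - <<'E'
from h import *
corr([-160,89,49],np.radians(-42))
c=survey(("die1",))
E
```

```text
t 12.38 pos [ 0.4689 -0.1691  0.139 ] rv [-1.447 -0.719  0.711] F [ 0.1 -0.4  0. ] w 0.647
board pos mm [-146.8   83.5  139. ] tool x in board [ 0.739 -0.673  0.005] tool y [ 0.003  0.004 -1.   ]
rot [ 0.    -0.006  0.005]
shift mm [-13.9  90.   -4.8]  in nominal axes: [-13.5  90.   -4.8]
die1 0.97 [304 215] z 52 rect [-160.   89.] [30. 30.] 48
die1 0.91 [352 283] z 52 rect [-155.   19.] [82. 33.] 37
die1 0.59 [487 289] z 52 rect [-88. -27.] [ 29. 162.] 6
```

>>> {"api": "jog_arm", "payload": {
  "increments": [
    [-0.0137, 0.03, -0.005, 0, 0, 0, 0.65],
    [0, 0.02, 0, 0, 0, 0, 0.65],
    [0, 0, 0, 0, 0, 0, 0.65]
  ]
}}

```text
time: 12.85
tool_pos: [0.4716, -0.185, 0.0963]
tcp_rot: [-1.457, -0.736, 0.712]
wrist_force: [-0.5, 0.6, 0.3]
width: 0.651
```

```bash
python3 - <<'E'
from h import *
corr([-160,89,49],np.radians(-42))
E
```

```text
t 12.85 pos [ 0.4716 -0.185   0.0963] rv [-1.457 -0.736  0.712] F [-0.5  0.6  0.3] w 0.651
board pos mm [-162.8   82.2   96.3] tool x in board [ 0.746 -0.666  0.009] tool y [ 0.017 -0.002 -1.   ]
rot [0.015 0.004 0.009]
shift mm [-2.9 47.2  7.6]  in nominal axes: [-2.5 47.3  6.9]
```

>>> {"api": "jog_arm", "payload": {
  "increments": [
    [-0.0025, 0.02, 0.007, 0.013, 0.004, 0.009, 0.65],
    [0, 0.018, 0, 0, 0, 0, 0.65],
    [0, 0, 0, 0, 0, 0, 0.65]
  ]
}}

```text
time: 13.22
tool_pos: [0.467, -0.1832, 0.0599]
tcp_rot: [-1.454, -0.725, 0.72]
wrist_force: [-0.7, -0.6, 0.7]
width: 0.651
```

```bash
python3 - <<'E'
from h import *
corr([-160,89,49],np.radians(-42))
E
```

```text
t 13.22 pos [ 0.467  -0.1832  0.0599] rv [-1.454 -0.725  0.72 ] F [-0.7 -0.6  0.7] w 0.651
board pos mm [-160.6   86.6   59.9] tool x in board [ 0.745 -0.667  0.   ] tool y [ 0.006 -0.004 -1.   ]
rot [0.007 0.002 0.   ]
shift mm [-1.1 10.9  2.2]  in nominal axes: [-1.1 10.9  2.2]
```

Lower 11 mm, grip, lift.

>>> {"api": "jog_arm", "payload": {
  "increments": [
    [0, 0.011, 0.002, 0.005, 0, 0, 0.65],
    [0, 0, 0, 0, 0, 0, 0.2],
    [0, 0, 0, 0, 0, 0, 0.2],
    [0, 0, 0, 0, 0, 0, 0.2],
    [0, -0.02, 0, 0, 0, 0, 0.2]
  ],
  "force": 60
}}

```text
time: 13.85
tool_pos: [0.4645, -0.1814, 0.0683]
tcp_rot: [-1.447, -0.722, 0.723]
wrist_force: [-0.1, -0.4, -2.2]
width: 0.335
```

```bash
python3 - <<'E'
from h import *
corr([-160,89,300],np.radians(0)); print(readout.read_state()["q"])
E
```

```text
t 13.85 pos [ 0.4645 -0.1814  0.0683] rv [-1.447 -0.722  0.723] F [-0.1 -0.4 -2.2] w 0.335
board pos mm [-158.7   88.9   68.3] tool x in board [ 0.745 -0.667 -0.   ] tool y [-0.001  0.    -1.   ]
rot [-0.001 -0.73   0.   ]
shift mm [  -1.1 -231.7   -0.7]  in nominal axes: [-1.300e+00 -2.317e+02  1.000e-01]
[-4.22269416e-01  1.17129923e-01  2.13626491e+00 -5.34502637e-05
  8.88806149e-01 -1.34797388e+00]
```

>>> {"api": "jog_arm", "payload": {
  "increments": [
    [0, -0.05, 0, 0, -0.129, 0, 0.2],
    [0, -0.05, 0, 0, -0.129, 0, 0.2],
    [0, -0.05, 0, 0, -0.129, 0, 0.2],
    [0, -0.05, 0, 0, -0.129, 0, 0.2],
    [0, -0.02, 0, 0, -0.129, 0, 0.2],
    [0.055, 0, 0, 0, 0, 0, 0.2],
    [0.055, 0, 0, 0, 0, 0, 0.2],
    [0.055, 0, 0, 0, 0, 0, 0.2],
    [0.055, 0, 0, 0, 0, 0, 0.2],
    [0.055, 0, 0, 0, 0, 0, 0.2]
  ]
}}

```text
time: 15.1
tool_pos: [0.4568, 0.0982, 0.2942]
tcp_rot: [-1.201, -1.218, 1.217]
wrist_force: [0.3, 1.2, -2.5]
width: 0.335
```

>>> {"api": "jog_arm", "payload": {
  "increments": [
    [0.055, 0, 0, 0, 0, 0, 0.2],
    [0.055, 0, 0, 0, 0, 0, 0.2],
    [0.055, 0, 0, 0, 0, 0, 0.2],
    [0.055, 0, 0, 0, 0, 0, 0.2],
    [0.04, 0, 0, 0, 0, 0, 0.2],
    [0, 0, 0, 0, 0, 0, 0.2]
  ]
}}

```text
time: 15.85
tool_pos: [0.4487, 0.3695, 0.2907]
tcp_rot: [-1.197, -1.218, 1.225]
wrist_force: [-0.4, -0.2, -2.2]
width: 0.333
```

```bash
cat >> h.py <<'E'
def trayfit(c):
    b=pts(c)
    for d in spotter.masks_of(c,"tray"):
        if d["p"]<.3: continue
        p=b[d["mask"]]; p=p[~np.isnan(p[:,0])]; p=p[(p[:,2]<.04)&(p[:,2]>.012)]
        if len(p)<10: continue
        r=cv2.minAreaRect((p[:,:2]*1000).astype(np.float32)); print("tray",round(d["p"],2),np.round(d["location"]),np.round(r[0]),np.round(r[1]),round(r[2],1))
E
python3 - <<'E'
from h import *
corr(w2b([.422,.437,.043])*1000,-.085)
c=read_camera("wrist"); trayfit(c)
E
```

```text
t 15.85 pos [0.4487 0.3695 0.2907] rv [-1.197 -1.218  1.225] F [-0.4 -0.2 -2.2] w 0.333
board pos mm [391.6  58.  290.7] tool x in board [ 0.998 -0.067  0.   ] tool y [-0.006  0.    -1.   ]
rot [-0.006  0.018  0.   ]
shift mm [ 68.  247.9  24.1]  in nominal axes: [ 67.5 247.7  26.7]
tray 0.92 [480. 171.] [457. 610.] [101. 150.] 78.4
tray 0.73 [366. 172.] [464. 438.] [100. 150.] 89.2
tray 0.47 [119. 220.] [588.  40.] [390. 428.] 5.0
```

>>> {"api": "jog_arm", "payload": {
  "increments": [
    [0.034, 0.04, 0.013, -0.006, 0.018, 0, 0.2],
    [0.034, 0.05, 0.013, 0, 0, 0, 0.2],
    [0, 0.05, 0, 0, 0, 0, 0.2],
    [0, 0.04, 0, 0, 0, 0, 0.2],
    [0, 0, 0, 0, 0, 0, 0.2]
  ]
}}

```text
time: 16.58
tool_pos: [0.4255, 0.4295, 0.1086]
tcp_rot: [-1.219, -1.203, 1.2]
wrist_force: [0.2, -0.4, -3.4]
width: 0.333
```

```bash
python3 - <<'E'
from h import *
corr(w2b([.422,.438,.043])*1000,-.085)
E
```

```text
t 16.57 pos [0.4255 0.4295 0.1086] rv [-1.219 -1.203  1.2  ] F [ 0.2 -0.4 -3.4] w 0.333
board pos mm [453.4  76.  108.6] tool x in board [ 0.995 -0.096 -0.002] tool y [ 0.004 -0.002 -1.   ]
rot [ 0.004 -0.011 -0.002]
shift mm [ 8.6 65.5  3.9]  in nominal axes: [ 8.5 65.6  3.5]
```

>>> {"api": "jog_arm", "payload": {
  "increments": [
    [0.0085, 0.03, 0.0035, 0.004, -0.01, 0, 0.2],
    [0, 0.03, 0, 0, 0, 0, 0.2],
    [0, 0, 0, 0, 0, 0, 0.2]
  ]
}}

```text
time: 16.95
tool_pos: [0.4272, 0.4382, 0.0546]
tcp_rot: [-1.214, -1.212, 1.199]
wrist_force: [-0.6, 0.7, -3.0]
width: 0.338
```

```bash
python3 - <<'E'
from h import *
corr(w2b([.422,.438,.043])*1000,-.085)
E
```

```text
t 16.95 pos [0.4272 0.4382 0.0546] rv [-1.214 -1.212  1.199] F [-0.6  0.7 -3. ] w 0.338
board pos mm [461.9  73.6  54.6] tool x in board [ 0.996 -0.09   0.004] tool y [ 0.007  0.004 -1.   ]
rot [ 0.007 -0.005  0.004]
shift mm [-0.3 11.6  5.3]  in nominal axes: [-0.2 11.6  5.2]
```

>>> {"api": "jog_arm", "payload": {
  "increments": [
    [0, 0.012, 0.004, 0.006, 0, 0, 0.2],
    [0, 0, 0, 0, 0, 0, 0.2],
    [0, 0, 0, 0, 0, 0, 0.65],
    [0, 0, 0, 0, 0, 0, 0.65],
    [0, -0.05, 0, 0, 0, 0, 0.65],
    [0, -0.05, 0, 0, -0.08, 0, 0.65],
    [0, -0.05, 0, 0, 0, 0, 0.65],
    [-0.05, -0.04, -0.015, 0, 0, 0, 0.65],
    [-0.055, -0.01, -0.018, 0, 0, 0, 0.65],
    [-0.055, 0, -0.018, 0, 0, 0, 0.65]
  ]
}}

```text
time: 18.2
tool_pos: [0.4903, 0.2882, 0.2585]
tcp_rot: [-1.17, -1.294, 1.249]
wrist_force: [0.2, 0.2, -0.5]
width: 0.649
```

>>> {"api": "jog_arm", "payload": {
  "increments": [
    [-0.055, 0, -0.018, 0, 0, 0, 0.65],
    [-0.055, 0, -0.018, 0, 0, 0, 0.65],
    [-0.055, 0, -0.018, 0, 0, 0, 0.65],
    [-0.055, 0, -0.018, 0, 0, 0, 0.65],
    [-0.055, 0, -0.018, 0.0, 0.0, 0, 0.65],
    [-0.055, 0, -0.018, 0, 0.16, 0, 0.65],
    [-0.02, 0, -0.012, 0, 0.16, 0, 0.65],
    [0, 0, 0, 0, 0.16, 0, 0.65],
    [0, 0, 0, 0, 0.16, 0, 0.65],
    [0, 0, 0, 0, 0, 0, 0.65]
  ]
}}

```text
time: 19.45
tool_pos: [0.6451, -0.0688, 0.2672]
tcp_rot: [-1.432, -0.809, 0.737]
wrist_force: [-0.9, -0.0, 0.1]
width: 0.647
```

```bash
python3 - <<'E'
from h import *
corr([-86,-89,49],np.radians(-37))
c=survey(("die1","blank1"),save="pics/w3.png")
E
```

```text
t 19.45 pos [ 0.6451 -0.0688  0.2672] rv [-1.432 -0.809  0.737] F [-0.9 -0.   0.1] w 0.647
board pos mm [ -61.7 -100.5  267.2] tool x in board [ 0.787 -0.616  0.037] tool y [ 0.04   0.018 -0.999]
rot [ 0.024 -0.018  0.037]
shift mm [-34.3 217.2  -0.8]  in nominal axes: [-26.3 218.2  -5.4]
die1 0.96 [191 162] z 52 rect [-172.    4.] [30. 30.] 20
die1 0.63 [291 178] z 52 rect [-86. -89.] [30. 30.] 52
blank1 0.96 [249 216] z 20 rect [-179.  -95.] [31. 30.] 45
blank1 0.93 [171 137] z 20 rect [-181.   43.] [30. 31.] 55
blank1 0.78 [219  96] z 20 rect [-96.  42.] [30. 30.] 52
blank1 0.76 [263 158] z 20 rect [-104.  -49.] [30. 24.] 68
blank1 0.68 [298  92] z 12 rect [-14.   0.] [511. 285.] 0
blank1 0.65 [240 123] z 20 rect [-95.  -2.] [30. 31.] 52
blank1 0.63 [193  57] z 20 rect [-92.  91.] [29. 24.] 69
```

>>> {"api": "jog_arm", "payload": {
  "increments": [
    [-0.026, 0.04, -0.005, 0.024, -0.018, 0.037, 0.65],
    [0, 0.05, 0, 0, 0, 0, 0.65],
    [0, 0.05, 0, 0, 0, 0, 0.65],
    [0, 0.02, 0, 0, 0, 0, 0.65],
    [0, 0, 0, 0, 0, 0, 0.65]
  ]
}}

```text
time: 20.23
tool_pos: [0.6394, -0.0917, 0.1066]
tcp_rot: [-1.424, -0.801, 0.793]
wrist_force: [0.2, 1.7, 0.1]
width: 0.649
```

```bash
python3 - <<'E'
from h import *
corr([-86,-89,49],np.radians(-38))
E
```

```text
t 20.23 pos [ 0.6394 -0.0917  0.1066] rv [-1.424 -0.801  0.793] F [0.2 1.7 0.1] w 0.649
board pos mm [-84.1 -92.9 106.6] tool x in board [ 0.806 -0.592  0.002] tool y [ 0.006 -0.002 -1.   ]
rot [0.006 0.03  0.002]
shift mm [-4.  57.5  2.4]  in nominal axes: [-3.9 57.6  1.9]
```

>>> {"api": "jog_arm", "payload": {
  "increments": [
    [-0.004, 0.03, 0.002, 0.005, 0.025, 0, 0.65],
    [0, 0.022, 0, 0, 0, 0, 0.65],
    [0, 0, 0, 0, 0, 0, 0.65]
  ]
}}

```text
time: 20.6
tool_pos: [0.6421, -0.0947, 0.0617]
tcp_rot: [-1.435, -0.789, 0.77]
wrist_force: [0.5, 0.4, 0.0]
width: 0.651
```

```bash
python3 - <<'E'
from h import *
corr([-86,-89,49],np.radians(-38))
E
```

```text
t 20.6 pos [ 0.6421 -0.0947  0.0617] rv [-1.435 -0.789  0.77 ] F [0.5 0.4 0. ] w 0.651
board pos mm [-87.3 -95.3  61.7] tool x in board [ 0.792 -0.61   0.007] tool y [ 0.014 -0.001 -1.   ]
rot [0.012 0.007 0.007]
shift mm [-2.9 12.6  5.9]  in nominal axes: [-2.9 12.7  5.8]
```

>>> {"api": "jog_arm", "payload": {
  "increments": [
    [-0.003, 0.007, 0.006, 0.01, 0.006, 0.006, 0.65],
    [0, 0.005, 0.001, 0, 0, 0, 0.65],
    [0, 0, 0, 0, 0, 0, 0.2],
    [0, 0, 0, 0, 0, 0, 0.2],
    [0, 0, 0, 0, 0, 0, 0.2],
    [0, -0.04, 0, 0, 0, 0, 0.2],
    [0, -0.05, 0, 0, -0.14, 0, 0.2],
    [0, -0.05, 0, 0, -0.14, 0, 0.2],
    [0, -0.05, 0, 0, -0.14, 0, 0.2],
    [0, -0.03, 0, 0, -0.14, 0, 0.2]
  ]
}}

```text
time: 21.85
tool_pos: [0.6316, -0.0924, 0.2727]
tcp_rot: [-1.204, -1.206, 1.211]
wrist_force: [0.9, -0.0, -3.1]
width: 0.331
```

```bash
python3 - <<'E'
from h import *
corr(w2b([.464,.438,.26])*1000,-.085)
E
```

```text
t 21.85 pos [ 0.6316 -0.0924  0.2727] rv [-1.204 -1.206  1.211] F [ 0.9 -0.  -3.1] w 0.331
board pos mm [-84.1 -85.1 272.7] tool x in board [ 0.996 -0.084  0.001] tool y [-0.005  0.001 -1.   ]
rot [-0.005  0.001  0.001]
shift mm [530.5  14.2 167.1]  in nominal axes: [530.4  12.7 167.7]
```

>>> {"api": "jog_arm", "payload": {
  "increments": [
    [0.055, 0, 0.017, 0, 0, 0, 0.2],
    [0.055, 0, 0.017, 0, 0, 0, 0.2],
    [0.055, 0, 0.017, 0, 0, 0, 0.2],
    [0.055, 0, 0.017, 0, 0, 0, 0.2],
    [0.055, 0, 0.017, 0, 0, 0, 0.2],
    [0.055, 0, 0.017, 0, 0, 0, 0.2],
    [0.055, 0, 0.017, 0, 0, 0, 0.2],
    [0.055, 0, 0.017, 0, 0, 0, 0.2],
    [0.055, 0, 0.017, 0, 0, 0, 0.2],
    [0.033, 0, 0.014, 0, 0, 0, 0.2]
  ]
}}

```text
time: 23.1
tool_pos: [0.4601, 0.4475, 0.2712]
tcp_rot: [-1.211, -1.202, 1.209]
wrist_force: [0.7, -0.2, -2.7]
width: 0.33
```

>>> {"api": "jog_arm", "payload": {
  "increments": [
    [0, 0.05, 0, 0, 0, 0, 0.2],
    [0, 0.05, 0, 0, 0, 0, 0.2],
    [0, 0.05, 0, 0, 0, 0, 0.2],
    [0, 0, 0, 0, 0, 0, 0.2]
  ]
}}

```text
time: 23.6
tool_pos: [0.4562, 0.4513, 0.1161]
tcp_rot: [-1.206, -1.206, 1.214]
wrist_force: [-1.2, -0.3, -2.8]
width: 0.33
```

```bash
python3 - <<'E'
from h import *
corr(w2b([.464,.438,.043])*1000,-.085)
E
```

```text
t 23.6 pos [0.4562 0.4513 0.1161] rv [-1.206 -1.206  1.214] F [-1.2 -0.3 -2.8] w 0.33
board pos mm [472.5  43.6 116.1] tool x in board [ 0.997 -0.083 -0.002] tool y [-0.005 -0.002 -1.   ]
rot [-0.005  0.002 -0.002]
shift mm [-13.1  73.1  -8.2]  in nominal axes: [-13.3  73.1  -7.8]
```

>>> {"api": "jog_arm", "payload": {
  "increments": [
    [-0.013, 0.035, -0.008, -0.004, 0, 0, 0.2],
    [0, 0.02, 0, 0, 0, 0, 0.2],
    [0, 0, 0, 0, 0, 0, 0.2]
  ]
}}

```text
time: 23.98
tool_pos: [0.4673, 0.4413, 0.0658]
tcp_rot: [-1.209, -1.215, 1.205]
wrist_force: [-0.4, -0.7, -3.3]
width: 0.332
```

```bash
python3 - <<'E'
from h import *
corr(w2b([.464,.438,.043])*1000,-.085)
survey(("die1",))
E
```

```text
t 23.98 pos [0.4673 0.4413 0.0658] rv [-1.209 -1.215  1.205] F [-0.4 -0.7 -3.3] w 0.332
board pos mm [461.6  33.4  65.8] tool x in board [ 0.996 -0.084  0.004] tool y [ 0.005  0.004 -1.   ]
rot [0.005 0.001 0.004]
shift mm [-3.4 22.7  3.4]  in nominal axes: [-3.3 22.8  3.3]
die1 0.92 [319 183] z 45 rect [466.  73.] [30. 30.] 86
die1 0.81 [318 250] z 62 rect [463.  35.] [30. 28.] 85
```

>>> {"api": "jog_arm", "payload": {
  "increments": [
    [-0.002, 0.01, 0.003, 0.004, 0, 0.003, 0.2],
    [0, 0.006, 0, 0, 0, 0, 0.2],
    [0, 0, 0, 0, 0, 0, 0.2],
    [0, 0, 0, 0, 0, 0, 0.65],
    [0, 0, 0, 0, 0, 0, 0.65],
    [0, -0.05, 0, 0, 0, 0, 0.65],
    [0, -0.05, 0, 0, -0.08, 0, 0.65],
    [0, -0.05, 0, 0, 0, 0, 0.65],
    [-0.05, -0.04, 0, 0, 0, 0, 0.65],
    [-0.055, 0, -0.003, 0, 0, 0, 0.65]
  ]
}}

```text
time: 25.32
tool_pos: [0.4789, 0.3411, 0.2517]
tcp_rot: [-1.168, -1.291, 1.261]
wrist_force: [1.1, -1.4, -0.8]
width: 0.65
```

>>> {"api": "jog_arm", "payload": {
  "increments": [
    [-0.055, 0, -0.003, 0, 0, 0, 0.65],
    [-0.055, 0, -0.003, 0, 0, 0, 0.65],
    [-0.055, 0, -0.003, 0, 0, 0, 0.65],
    [-0.055, 0, -0.003, 0, 0, 0, 0.65],
    [-0.055, 0, -0.003, 0.0, 0.0, 0, 0.65],
    [-0.055, 0, -0.003, 0, 0, 0, 0.65],
    [-0.055, 0, -0.003, 0, 0, 0, 0.65],
    [-0.055, 0, -0.003, 0, 0, 0, 0.65],
    [-0.055, 0, 0, 0, 0, 0, 0.65],
    [0, 0, 0, 0, 0, 0, 0.65]
  ]
}}

```text
time: 26.58
tool_pos: [0.5525, -0.1684, 0.2576]
tcp_rot: [-1.186, -1.306, 1.249]
wrist_force: [-0.2, 0.4, 0.4]
width: 0.651
```

```bash
python3 - <<'E'
from h import *
corr([-172,4,49],np.radians(20)); print(readout.read_state()["q"][5])
c=survey(("die1","blank1"))
E
```

```text
t 26.57 pos [ 0.5525 -0.1684  0.2576] rv [-1.186 -1.306  1.249] F [-0.2  0.4  0.4] w 0.651
board pos mm [-1.532e+02  2.000e-01  2.576e+02] tool x in board [1.    0.003 0.008] tool y [ 0.036  0.012 -0.999]
rot [ 0.038 -0.346  0.002]
shift mm [-20.6 208.2  11.5]  in nominal axes: [-16.4 208.6  10. ]
-2.0188134835107987
die1 0.9 [300 166] z 52 rect [-172.    4.] [30. 30.] 19
blank1 0.82 [297 132] z 20 rect [-181.   44.] [30. 30.] 89
blank1 0.81 [360 136] z 20 rect [-97.  43.] [29. 30.] 90
blank1 0.79 [367  92] z 20 rect [-92.  92.] [30. 24.] 70
blank1 0.73 [302 231] z 20 rect [-179.  -94.] [31. 31.] 24
blank1 0.58 [356 167] z 20 rect [-95.  -2.] [31. 30.] 4
blank1 0.56 [352 203] z 20 rect [-105.  -49.] [30. 23.] 67
```

>>> {"api": "jog_arm", "payload": {
  "increments": [
    [-0.02, 0.04, 0.01, 0.036, -0.17, 0, 0.65],
    [0, 0.05, 0, 0, -0.17, 0, 0.65],
    [0, 0.05, 0, 0, 0, 0, 0.65],
    [0, 0.015, 0, 0, 0, 0, 0.65],
    [0, 0, 0, 0, 0, 0, 0.65]
  ]
}}

```text
time: 27.35
tool_pos: [0.5491, -0.177, 0.1029]
tcp_rot: [-0.962, -1.543, 1.528]
wrist_force: [0.0, 0.4, -0.3]
width: 0.648
```

```bash
python3 - <<'E'
from h import *
corr([-172,4,49],np.radians(20))
E
```

```text
t 27.35 pos [ 0.5491 -0.177   0.1029] rv [-0.962 -1.543  1.528] F [ 0.   0.4 -0.3] w 0.648
board pos mm [-161.4    4.3  102.9] tool x in board [0.933 0.36  0.003] tool y [ 0.007  0.006 -1.   ]
rot [0.009 0.02  0.003]
shift mm [-10.1  53.8   3.9]  in nominal axes: [-10.1  53.9   3.3]
```

>>> {"api": "jog_arm", "payload": {
  "increments": [
    [-0.01, 0.03, 0.003, 0.009, 0.02, 0.003, 0.65],
    [0, 0.018, 0, 0, 0, 0, 0.65],
    [0, 0, 0, 0, 0, 0, 0.65]
  ]
}}

```text
time: 27.72
tool_pos: [0.5564, -0.1872, 0.0606]
tcp_rot: [-0.982, -1.527, 1.523]
wrist_force: [0.3, 0.5, -0.3]
width: 0.651
```

```bash
python3 - <<'E'
from h import *
corr([-172,4,49],np.radians(20))
E
```

```text
t 27.73 pos [ 0.5564 -0.1872  0.0606] rv [-0.982 -1.527  1.523] F [ 0.3  0.5 -0.3] w 0.651
board pos mm [-172.2   -2.1   60.6] tool x in board [ 0.939  0.344 -0.008] tool y [ 0.01  -0.004 -1.   ]
rot [ 0.007  0.002 -0.008]
shift mm [ 2.4 11.6  5.7]  in nominal axes: [ 2.3 11.6  5.6]
```

>>> {"api": "jog_arm", "payload": {
  "increments": [
    [0.002, 0.006, 0.006, 0.006, 0, -0.006, 0.65],
    [0, 0.005, 0.001, 0, 0, 0, 0.65],
    [0, 0, 0, 0, 0, 0, 0.2],
    [0, 0, 0, 0, 0, 0, 0.2],
    [0, 0, 0, 0, 0, 0, 0.2],
    [0, -0.04, 0, 0, 0, 0, 0.2],
    [0, -0.05, 0, 0, 0.145, 0, 0.2],
    [0, -0.05, 0, 0, 0.145, 0, 0.2],
    [0, -0.05, 0, 0, 0.145, 0, 0.2],
    [0, -0.03, 0, 0, 0, 0, 0.2]
  ]
}}

```text
time: 28.98
tool_pos: [0.5453, -0.1868, 0.2714]
tcp_rot: [-1.208, -1.195, 1.2]
wrist_force: [-0.0, -0.3, -3.0]
width: 0.33
```

```bash
python3 - <<'E'
from h import *
corr(w2b([.506,.438,.26])*1000,-.085)
E
```

```text
t 28.98 pos [ 0.5453 -0.1868  0.2714] rv [-1.208 -1.195  1.2  ] F [-0.  -0.3 -3. ] w 0.33
board pos mm [-170.9    8.9  271.4] tool x in board [ 0.995 -0.099  0.003] tool y [-0.008  0.003 -1.   ]
rot [-0.008 -0.014  0.003]
shift mm [624.2  13.5  47.9]  in nominal axes: [624.8  11.4  39.4]
```

>>> {"api": "jog_arm", "payload": {
  "increments": [
    [0.055, 0, 0.003, -0.006, -0.01, 0, 0.2],
    [0.055, 0, 0.003, 0, 0, 0, 0.2],
    [0.055, 0, 0.003, 0, 0, 0, 0.2],
    [0.055, 0, 0.003, 0, 0, 0, 0.2],
    [0.055, 0, 0.003, 0, 0, 0, 0.2],
    [0.055, 0, 0.003, 0, 0, 0, 0.2],
    [0.055, 0, 0.003, 0, 0, 0, 0.2],
    [0.055, 0, 0.003, 0, 0, 0, 0.2],
    [0.055, 0, 0.003, 0, 0, 0, 0.2],
    [0.055, 0, 0.003, 0, 0, 0, 0.2]
  ]
}}

```text
time: 30.22
tool_pos: [0.518, 0.3741, 0.2703]
tcp_rot: [-1.218, -1.199, 1.202]
wrist_force: [-0.1, -0.3, -1.7]
width: 0.329
```

>>> {"api": "jog_arm", "payload": {
  "increments": [
    [0.055, 0.02, 0.003, 0, 0, 0, 0.2],
    [0, 0.05, 0, 0, 0, 0, 0.2],
    [0, 0.05, 0, 0, 0, 0, 0.2],
    [0, 0.04, 0, 0, 0, 0, 0.2],
    [0, 0, 0, 0, 0, 0, 0.2]
  ]
}}

```text
time: 30.85
tool_pos: [0.5124, 0.4356, 0.1026]
tcp_rot: [-1.213, -1.202, 1.21]
wrist_force: [-1.2, -0.7, -2.7]
width: 0.333
```

```bash
python3 - <<'E'
from h import *
corr(w2b([.506,.438,.049])*1000,-.085)
survey(("die1",))
E
```

```text
t 30.85 pos [0.5124 0.4356 0.1026] rv [-1.213 -1.202  1.21 ] F [-1.2 -0.7 -2.7] w 0.333
board pos mm [452.1 -11.  102.6] tool x in board [ 0.996 -0.09  -0.004] tool y [-0.002 -0.004 -1.   ]
rot [-0.002 -0.005 -0.004]
shift mm [ 2.6 53.6  6.2]  in nominal axes: [ 2.4 53.6  6.4]
die1 0.95 [321 253] z 101 rect [454. -10.] [30. 29.] 85
die1 0.93 [330 103] z 45 rect [466.  73.] [29. 30.] 85
die1 0.86 [330 161] z 45 rect [464.  35.] [30. 30.] 85
```

>>> {"api": "jog_arm", "payload": {
  "increments": [
    [0.003, 0.03, 0.006, 0, -0.004, -0.004, 0.2],
    [0, 0.02, 0, 0, 0, 0, 0.2],
    [0, 0, 0, 0, 0, 0, 0.2]
  ]
}}

```text
time: 31.32
tool_pos: [0.5157, 0.445, 0.066]
tcp_rot: [-1.212, -1.227, 1.189]
wrist_force: [0.4, -0.3, -2.6]
width: 0.328
```

```bash
python3 - <<'E'
from h import *
corr(w2b([.506,.438,.047])*1000,-.085)
E
```

```text
t 31.32 pos [0.5157 0.445  0.066 ] rv [-1.212 -1.227  1.189] F [ 0.4 -0.3 -2.6] w 0.328
board pos mm [461.2 -15.2  66. ] tool x in board [ 0.996 -0.086  0.015] tool y [ 0.017  0.015 -1.   ]
rot [ 0.017 -0.002  0.015]
shift mm [-7.3 18.7 10. ]  in nominal axes: [-7.  19.   9.7]
```

>>> {"api": "jog_arm", "payload": {
  "increments": [
    [-0.006, 0.004, 0.01, 0.016, 0, 0.014, 0.2],
    [0, 0.004, 0, 0, 0, 0, 0.2],
    [0, 0, 0, 0, 0, 0, 0.2]
  ]
}}

```text
time: 31.7
tool_pos: [0.5077, 0.4402, 0.0615]
tcp_rot: [-1.211, -1.213, 1.203]
wrist_force: [0.2, -0.3, -3.3]
width: 0.337
```

```bash
python3 - <<'E'
from h import *
corr(w2b([.506,.438,.047])*1000,-.085)
survey(("die1",))
E
```

```text
t 31.7 pos [0.5077 0.4402 0.0615] rv [-1.211 -1.213  1.203] F [ 0.2 -0.3 -3.3] w 0.337
board pos mm [457.   -6.7  61.5] tool x in board [ 0.996 -0.087  0.004] tool y [ 0.005  0.004 -1.   ]
rot [ 0.005 -0.002  0.004]
shift mm [-2.2 14.4  1.7]  in nominal axes: [-2.2 14.5  1.7]
die1 0.76 [321 110] z 45 rect [466.  73.] [30. 30.] 85
die1 0.7 [317 254] z 60 rect [458.  -6.] [31. 30.] 85
die1 0.69 [323 179] z 45 rect [464.  35.] [30. 30.] 86
```

>>> {"api": "jog_arm", "payload": {
  "increments": [
    [0, 0.008, 0.001, 0.003, 0, 0.003, 0.2],
    [0, 0.005, 0, 0, 0, 0, 0.2],
    [0, 0, 0, 0, 0, 0, 0.2],
    [0, 0, 0, 0, 0, 0, 0.65],
    [0, 0, 0, 0, 0, 0, 0.65],
    [0, -0.05, 0, 0, 0, 0, 0.65],
    [0, -0.05, 0, 0, -0.085, 0, 0.65],
    [0, -0.05, 0, 0, 0, 0, 0.65],
    [-0.05, -0.04, 0, 0, 0, 0, 0.5],
    [-0.055, 0, 0, 0, 0, 0, 0.5]
  ]
}}

```text
time: 33.05
tool_pos: [0.5171, 0.3399, 0.2454]
tcp_rot: [-1.168, -1.284, 1.269]
wrist_force: [0.7, -0.4, -0.7]
width: 0.502
```

>>> {"api": "jog_arm", "payload": {
  "increments": [
    [-0.055, 0, 0, 0, 0, 0, 0.4],
    [-0.055, 0, 0, 0, 0, 0, 0.4],
    [-0.055, 0, 0, 0, 0, 0, 0.4],
    [-0.055, 0, 0, 0, 0, 0, 0.4],
    [-0.055, 0, 0, 0.0, 0.0, 0, 0.4],
    [-0.055, 0, 0, 0, 0, 0, 0.4],
    [-0.055, 0, 0, 0, 0, 0, 0.4],
    [-0.055, 0, 0, 0, 0, 0, 0.4],
    [-0.055, 0, 0, 0, 0, 0, 0.4],
    [-0.055, 0, 0, 0, 0, 0, 0.4]
  ]
}}

```text
time: 34.3
tool_pos: [0.572, -0.2245, 0.2554]
tcp_rot: [-1.185, -1.305, 1.259]
wrist_force: [1.2, -0.2, 0.5]
width: 0.403
```

>>> {"api": "jog_arm", "payload": {
  "increments": [
    [-0.055, 0.02, 0, 0, 0, 0, 0.4],
    [-0.03, 0.02, 0, 0, 0, 0, 0.4],
    [0, 0, 0, 0, 0, 0, 0.4]
  ]
}}

```text
time: 34.67
tool_pos: [0.5822, -0.3171, 0.2175]
tcp_rot: [-1.195, -1.303, 1.256]
wrist_force: [-1.1, 0.8, -0.7]
width: 0.401
```

```bash
python3 - <<'E'
from h import *
corr([-335.5,-19,49]); print(readout.read_state()["q"][5])
c=survey(("straightedge","pad","blank1"),save="pics/w4.png")
c=read_camera("top"); 
w=pts(c)
for d in spotter.masks_of(c,"die1"):
    if d["p"]>.3: print("die top",round(d["p"],2),np.nanmedian(w[d["mask"]],0).round(3))
E
```

```text
t 34.67 pos [ 0.5822 -0.3171  0.2175] rv [-1.195 -1.303  1.256] F [-1.1  0.8 -0.7] w 0.401
board pos mm [-303.8  -16.8  217.5] tool x in board [ 1.     0.003 -0.002] tool y [ 0.039  0.002 -0.999]
rot [ 0.039  0.003 -0.002]
shift mm [-31.4 168.5   4.4]  in nominal axes: [-31.7 168.5  -2.2]
-2.214571167192267
straightedge 0.87 [279 169] z 10 rect [-353.  -19.] [120.  45.] 89
straightedge 0.52 [500 148] z 12 rect [-81.   3.] [409. 282.] 1
pad 0.8 [256 152] z 3 rect [-355.  -17.] [161.  80.] 90
blank1 0.96 [430 121] z 20 rect [-182.   43.] [31. 31.] 27
blank1 0.82 [494 160] z 20 rect [-96.  -1.] [31. 31.] 66
blank1 0.64 [416 233] z 20 rect [-180.  -94.] [30. 31.] 13
blank1 0.64 [505 121] z 20 rect [-96.  43.] [30. 32.] 81
blank1 0.62 [520  74] z 20 rect [-93.  93.] [30. 26.] 69
blank1 0.6 [478 202] z 20 rect [-105.  -49.] [30. 25.] 70
die top 0.46 [0.424 0.439 0.042]
die top 0.45 [0.501 0.437 0.042]
die top 0.43 [0.463 0.438 0.043]
```

View pics/w4.png

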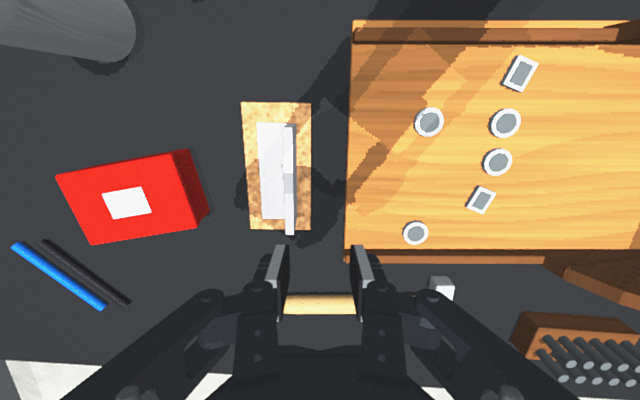

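>>> {"api": "jog_arm", "payload": {
  "increments": [
    [-0.032, 0.04, 0, 0.038, 0.003, -0.002, 0.4],
    [0, 0.05, 0, 0, 0, 0, 0.4],
    [0, 0.03, 0, 0, 0, 0, 0.4],
    [0, 0, 0, 0, 0, 0, 0.4]
  ]
}}

```text
time: 35.48
tool_pos: [0.5934, -0.3439, 0.104]
tcp_rot: [-1.175, -1.285, 1.279]
wrist_force: [-0.4, 0.5, 0.1]
width: 0.4
```

```bash
python3 - <<'E'
from h import *
corr([-335.5,-19,40])
c=survey(("straightedge",))
E
```

```text
t 35.48 pos [ 0.5934 -0.3439  0.104 ] rv [-1.175 -1.285  1.279] F [-0.4  0.5  0.1] w 0.4
board pos mm [-331.4  -25.6  104. ] tool x in board [ 1.     0.011 -0.007] tool y [ 0.012 -0.006 -1.   ]
rot [ 0.011  0.011 -0.007]
shift mm [-3.5 63.9  7.4]  in nominal axes: [-4.1 64.   6.6]
straightedge 0.58 [ 93 238] z 49 rect [-517.  -42.] [134.  88.] 10
```

>>> {"api": "jog_arm", "payload": {
  "increments": [
    [-0.004, 0.025, 0.007, 0.01, 0.011, -0.007, 0.4],
    [0, 0.02, 0, 0, 0, 0, 0.4],
    [0, 0, 0, 0, 0, 0, 0.4]
  ]
}}

```text
time: 35.95
tool_pos: [0.5914, -0.3516, 0.0641]
tcp_rot: [-1.181, -1.276, 1.271]
wrist_force: [-1.1, -0.9, 0.5]
width: 0.4
```

```bash
python3 - <<'E'
from h import *
corr([-335.5,-19,40])
E
```

```text
t 35.95 pos [ 0.5914 -0.3516  0.0641] rv [-1.181 -1.276  1.271] F [-1.1 -0.9  0.5] w 0.4
board pos mm [-339.   -23.    64.1] tool x in board [ 1.    -0.    -0.007] tool y [ 0.011 -0.006 -1.   ]
rot [ 0.011 -0.    -0.007]
shift mm [ 3.6 24.1  4.3]  in nominal axes: [ 3.5 24.1  4. ]
```

>>> {"api": "jog_arm", "payload": {
  "increments": [
    [0.003, 0.013, 0.004, 0.008, 0, -0.005, 0.4],
    [0, 0.01, 0, 0, 0, 0, 0.4],
    [0, 0, 0, 0, 0, 0, 0],
    [0, 0, 0, 0, 0, 0, 0],
    [0, 0, 0, 0, 0, 0, 0]
  ],
  "force": 100
}}

```text
time: 36.58
tool_pos: [0.5874, -0.3493, 0.04]
tcp_rot: [-1.172, -1.272, 1.272]
wrist_force: [-0.5, -0.6, -2.2]
width: 0.096
```

```bash
python3 - <<'E'
from h import *
corr([-335.5,-19,40])
E
```

```text
t 36.58 pos [ 0.5874 -0.3493  0.04  ] rv [-1.172 -1.272  1.272] F [-0.5 -0.6 -2.2] w 0.096
board pos mm [-336.3  -19.2   40. ] tool x in board [ 1.    -0.    -0.002] tool y [ 0.003 -0.002 -1.   ]
rot [ 0.003 -0.    -0.002]
shift mm [ 0.8 -0.   0.2]  in nominal axes: [ 0.8 -0.   0.2]
```

>>> {"api": "jog_arm", "payload": {
  "increments": [
    [0, -0.04, 0, 0, 0, 0, 0],
    [0.035, 0, 0.006, 0, 0, 0, 0],
    [0.035, 0, 0.006, 0, 0, 0, 0],
    [0.03, 0, 0.006, 0, 0, 0, 0],
    [0, 0, 0, 0, 0, 0, 0]
  ]
}}

```text
time: 37.2
tool_pos: [0.5597, -0.2485, 0.0805]
tcp_rot: [-1.172, -1.271, 1.27]
wrist_force: [0.3, -0.4, -2.2]
width: 0.098
```

```bash
python3 - <<'E'
from h import *
corr([-230,0,49.5]); survey(("straightedge","blank1"))
E
```

```text
t 37.2 pos [ 0.5597 -0.2485  0.0805] rv [-1.172 -1.271  1.27 ] F [ 0.3 -0.4 -2.2] w 0.098
board pos mm [-2.336e+02 -2.000e-01  8.050e+01] tool x in board [ 1.    -0.002 -0.002] tool y [ 0.003 -0.001 -1.   ]
rot [ 0.003 -0.002 -0.002]
shift mm [ 3.6 31.   0.3]  in nominal axes: [ 3.6 31.   0.2]
straightedge 0.62 [296 214] z 51 rect [-250.    0.] [ 45. 120.] 0
straightedge 0.53 [ 26 277] z 37 rect [-451.  -37.] [78. 19.] 88
blank1 0.97 [397 163] z 20 rect [-182.   44.] [31. 31.] 54
blank1 0.89 [514 168] z 20 rect [-97.  43.] [31. 32.] 89
blank1 0.87 [504 223] z 20 rect [-95.  -1.] [32. 31.] 16
blank1 0.86 [542  85] z 20 rect [-93.  93.] [30. 25.] 70
blank1 0.58 [480 282] z 20 rect [-105.  -48.] [30. 25.] 69
```

>>> {"api": "jog_arm", "payload": {
  "increments": [
    [0, 0.02, 0, 0, 0, 0, 0],
    [0, 0.011, 0, 0, 0, 0, 0],
    [0.02, 0, 0, 0, 0, 0, 0],
    [0.025, 0, 0, 0, 0, 0, 0]
  ]
}}

```text
time: 37.85
tool_pos: [0.5595, -0.2101, 0.0479]
tcp_rot: [-1.182, -1.268, 1.267]
wrist_force: [0.9, -3.4, 3.4]
width: 0.096
```

```bash
python3 - <<'E'
from h import *
corr([40,0,49])
E
```

```text
t 37.85 pos [ 0.5595 -0.2101  0.0479] rv [-1.182 -1.268  1.267] F [ 0.9 -3.4  3.4] w 0.096
board pos mm [-195.3   -3.3   47.9] tool x in board [ 1.    -0.008 -0.007] tool y [ 0.008 -0.007 -1.   ]
rot [ 0.007 -0.008 -0.007]
shift mm [235.2  -2.8   5.1]  in nominal axes: [235.3  -1.1   3.3]
```

>>> {"api": "jog_arm", "payload": {
  "increments": [
    [0.015, -0.0015, 0.002, 0.005, -0.006, -0.005, 0],
    [0.025, 0, 0.001, 0, 0, 0, 0],
    [0.025, 0, 0, 0, 0, 0, 0],
    [0.025, 0, 0, 0, 0, 0, 0],
    [0.025, 0, 0, 0, 0, 0, 0]
  ]
}}

```text
time: 38.48
tool_pos: [0.5451, -0.0898, 0.0487]
tcp_rot: [-1.169, -1.271, 1.272]
wrist_force: [0.5, -0.6, -2.3]
width: 0.097
```

```bash
python3 - <<'E'
from h import *
corr([40,0,49]); survey(("blank1","straightedge"))
E
```

```text
t 38.48 pos [ 0.5451 -0.0898  0.0487] rv [-1.169 -1.271  1.272] F [ 0.5 -0.6 -2.3] w 0.097
board pos mm [-74.2   0.9  48.7] tool x in board [ 1.    -0.001 -0.001] tool y [ 0.    -0.001 -1.   ]
rot [ 0.    -0.001 -0.001]
shift mm [114.2  -0.4  -0.8]  in nominal axes: [114.2  -0.3  -0.9]
blank1 0.92 [285  87] z 20 rect [-92.  93.] [30. 24.] 70
blank1 0.82 [356 242] z 20 rect [-50.   2.] [23. 32.] 41
blank1 0.74 [360 176] z 20 rect [-52.  45.] [30. 31.] 10
blank1 0.63 [406 191] z 20 rect [-21.  37.] [31. 31.] 49
straightedge 0.77 [296 215] z 19 rect [-90.   1.] [ 47. 120.] 0
```

>>> {"api": "jog_arm", "payload": {
  "increments": [
    [0.022, 0, 0, 0, 0, 0, 0],
    [0.022, 0, 0, 0, 0, 0, 0],
    [0.022, 0, 0, 0, 0, 0, 0],
    [0.022, 0, 0, 0, 0, 0, 0],
    [0.018, 0, 0, 0, 0, 0, 0],
    [0, 0, 0, 0, 0, 0, 0]
  ]
}}

```text
time: 39.38
tool_pos: [0.5367, 0.015, 0.0487]
tcp_rot: [-1.171, -1.271, 1.274]
wrist_force: [0.4, -0.1, -1.8]
width: 0.096
```

```bash
python3 - <<'E'
from h import *
corr([40,0,49]); survey(("blank1","straightedge"),save="pics/w5.png"); survey(("blank1",),"top")
E
```

```text
t 39.38 pos [0.5367 0.015  0.0487] rv [-1.171 -1.271  1.274] F [ 0.4 -0.1 -1.8] w 0.096
board pos mm [30.9  0.4 48.7] tool x in board [ 1.     0.    -0.004] tool y [ 0.001 -0.004 -1.   ]
rot [ 0.001  0.    -0.004]
shift mm [ 9.1 -0.3 -0.4]  in nominal axes: [ 9.1 -0.3 -0.4]
blank1 0.87 [ 38 360] z 20 rect [-179.  -94.] [34. 31.] 38
blank1 0.77 [87 85] z 19 rect [-92.  93.] [30. 25.] 70
blank1 0.73 [364 175] z 20 rect [55. 45.] [30. 31.] 38
blank1 0.69 [357 242] z 20 rect [57.  1.] [25. 34.] 40
blank1 0.66 [392 213] z 20 rect [77. 22.] [31. 31.] 41
blank1 0.48 [366 284] z 17 rect [ 61. -28.] [4. 3.] 3
straightedge 0.96 [298 214] z 19 rect [14.  1.] [ 45. 119.] 0
blank1 0.64 [376 178] z 21 rect [-179.  -92.] [29. 28.] 80
blank1 0.63 [349 211] z 127 rect [-7.  1.] [519. 275.] 0
```

View pics/w5.png

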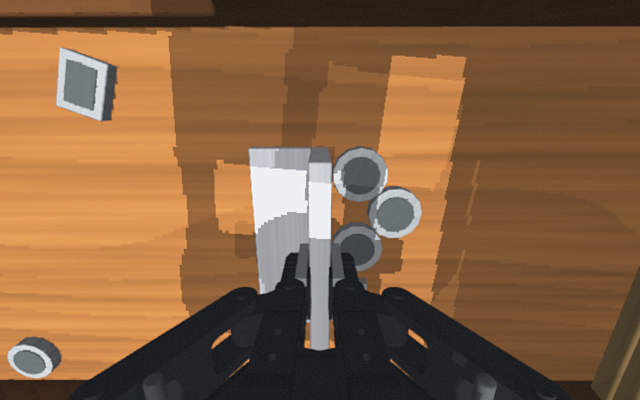

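>>> {"api": "jog_arm", "payload": {
  "increments": [
    [0.009, 0, 0, 0, 0, 0.003, 0],
    [0, 0, 0, 0, 0, 0, 0],
    [-0.03, 0, 0, 0, 0, 0, 0],
    [-0.04, -0.01, 0, 0, 0, 0, 0],
    [-0.04, -0.02, 0.01, 0, 0, 0, 0],
    [-0.03, 0, 0.02, 0, 0, 0, 0],
    [-0.03, 0, 0.02, 0, 0, 0, 0],
    [0, 0, 0.006, 0, 0, 0, 0],
    [0, 0, 0, 0, 0, 0, 0]
  ]
}}

```text
time: 40.75
tool_pos: [0.4944, -0.1558, 0.0812]
tcp_rot: [-1.176, -1.269, 1.275]
wrist_force: [0.8, 0.1, -2.4]
width: 0.095
```

```bash
python3 - <<'E'
from h import *
corr([-135,57,49]); survey(("blank1","straightedge"))
E
```

```text
t 40.75 pos [ 0.4944 -0.1558  0.0812] rv [-1.176 -1.269  1.275] F [ 0.8  0.1 -2.4] w 0.095
board pos mm [-135.7   57.    81.2] tool x in board [ 1.    -0.001 -0.008] tool y [ 0.003 -0.008 -1.   ]
rot [ 0.003 -0.001 -0.008]
shift mm [ 1.  32.2  0.1]  in nominal axes: [ 0.7 32.2  0. ]
blank1 0.85 [379 174] z 20 rect [-92.  93.] [30. 25.] 70
blank1 0.72 [601 268] z 20 rect [82. 22.] [33. 33.] 17
blank1 0.7 [562 291] z 20 rect [60. -2.] [31. 32.] 55
blank1 0.69 [545 335] z 20 rect [ 56. -42.] [31. 25.] 90
blank1 0.6 [584 237] z 20 rect [60. 46.] [31. 32.] 28
straightedge 0.96 [297 213] z 52 rect [-152.   57.] [120.  45.] 90
straightedge 0.82 [18 15] z 16 rect [-323.  190.] [23. 10.] 39
```

>>> {"api": "jog_arm", "payload": {
  "increments": [
    [0, 0.02, -0.002, 0, 0, -0.004, 0],
    [0, 0.011, 0, 0, 0, 0, 0],
    [0.015, 0, 0, 0, 0, 0, 0],
    [0.022, 0, 0, 0, 0, 0, 0],
    [0.022, 0, 0, 0, 0, 0, 0]
  ]
}}

```text
time: 41.52
tool_pos: [0.4947, -0.0924, 0.0504]
tcp_rot: [-1.174, -1.276, 1.274]
wrist_force: [0.2, -0.4, -2.0]
width: 0.096
```

```bash
python3 - <<'E'
from h import *
corr([41,55,49]); survey(("blank1","straightedge"))
E
```

```text
t 41.52 pos [ 0.4947 -0.0924  0.0504] rv [-1.174 -1.276  1.274] F [ 0.2 -0.4 -2. ] w 0.096
board pos mm [-72.5  51.4  50.4] tool x in board [ 1.     0.003 -0.005] tool y [ 0.006 -0.004 -1.   ]
rot [ 0.005  0.003 -0.005]
shift mm [113.5   0.8   3.3]  in nominal axes: [113.5   1.4   3.6]
blank1 0.96 [526 250] z 20 rect [60. 45.] [31. 33.] 50
blank1 0.79 [506 310] z 20 rect [61. -2.] [31. 33.] 39
blank1 0.67 [504 345] z 19 rect [ 62. -28.] [ 9. 20.] 60
blank1 0.67 [352 168] z 20 rect [-55.  98.] [24. 30.] 0
blank1 0.66 [549 285] z 20 rect [81. 22.] [31. 35.] 44
straightedge 0.57 [298 215] z 20 rect [-89.  52.] [120.  47.] 89
```

>>> {"api": "jog_arm", "payload": {
  "increments": [
    [0.022, 0.001, 0.002, 0.004, 0.003, -0.004, 0],
    [0.022, 0, 0.001, 0, 0, 0, 0],
    [0.022, 0, 0, 0, 0, 0, 0],
    [0.022, 0, 0, 0, 0, 0, 0],
    [0.02, 0, 0, 0, 0, 0, 0],
    [0.008, 0, 0, 0, 0, 0, 0],
    [0, 0, 0, 0, 0, 0, 0]
  ]
}}

```text
time: 42.55
tool_pos: [0.4849, 0.024, 0.0524]
tcp_rot: [-1.176, -1.278, 1.273]
wrist_force: [-0.5, -0.3, -0.9]
width: 0.098
```

```bash
python3 - <<'E'
from h import *
corr([42,55,49]); survey(("blank1","straightedge"))
E
```

```text
t 42.55 pos [0.4849 0.024  0.0524] rv [-1.176 -1.278  1.273] F [-0.5 -0.3 -0.9] w 0.098
board pos mm [44.3 51.3 52.4] tool x in board [ 1.     0.003 -0.005] tool y [ 0.009 -0.004 -1.   ]
rot [ 0.008  0.003 -0.005]
shift mm [-2.3  3.3  3.8]  in nominal axes: [-2.3  3.4  3.7]
blank1 0.95 [350 185] z 20 rect [ 62. 102.] [25. 39.] 1
blank1 0.93 [381 277] z 20 rect [79. 34.] [28. 55.] 43
blank1 0.92 [ 44 396] z 19 rect [-177.  -84.] [13. 30.] 83
blank1 0.55 [361 241] z 20 rect [64. 56.] [23. 50.] 39
blank1 0.54 [331 344] z 19 rect [ 55. -29.] [3. 5.] 2
straightedge 0.58 [299 224] z 23 rect [28. 56.] [ 45. 130.] 0
```

>>> {"api": "jog_arm", "payload": {
  "increments": [
    [-0.03, 0, 0, 0, 0, 0, 0],
    [-0.04, -0.015, -0.01, 0.004, 0.003, -0.004, 0],
    [-0.045, -0.015, -0.025, 0, 0, 0, 0],
    [-0.045, 0, -0.03, 0, 0, 0, 0],
    [-0.045, 0, -0.03, 0, 0, 0, 0],
    [-0.045, 0, -0.012, 0, 0, 0, 0],
    [-0.02, 0, 0, 0, 0, 0, 0],
    [0, 0, 0, 0, 0, 0, 0]
  ]
}}

```text
time: 43.7
tool_pos: [0.6153, -0.2501, 0.0821]
tcp_rot: [-1.173, -1.268, 1.266]
wrist_force: [-0.6, 0.3, -2.6]
width: 0.096
```

```bash
python3 - <<'E'
from h import *
corr([-228,-57,49]); survey(("blank1","straightedge"))
E
```

```text
t 43.7 pos [ 0.6153 -0.2501  0.0821] rv [-1.173 -1.268  1.266] F [-0.6  0.3 -2.6] w 0.096
board pos mm [-239.9  -55.4   82.1] tool x in board [ 1.    -0.007 -0.   ] tool y [ 0.002  0.    -1.   ]
rot [ 0.002 -0.007 -0.   ]
shift mm [11.9 33.1 -1.4]  in nominal axes: [11.9 33.1 -1.6]
blank1 0.93 [396 267] z 20 rect [-180.  -94.] [31. 31.] 48
```

>>> {"api": "jog_arm", "payload": {
  "increments": [
    [0.01, 0.02, -0.001, 0, -0.006, 0, 0],
    [0, 0.011, 0, 0, 0, 0, 0],
    [0.015, 0, 0, 0, 0, 0, 0],
    [0.025, 0, 0, 0, 0, 0, 0],
    [0.025, 0, 0, 0, 0, 0, 0],
    [0.025, 0, 0, 0, 0, 0, 0]
  ]
}}

```text
time: 44.6
tool_pos: [0.6052, -0.1374, 0.0488]
tcp_rot: [-1.163, -1.277, 1.273]
wrist_force: [0.6, -1.2, -2.5]
width: 0.093
```

```bash
python3 - <<'E'
from h import *
corr([42,-55,49]); survey(("blank1","straightedge"))
E
```

```text
t 44.6 pos [ 0.6052 -0.1374  0.0488] rv [-1.163 -1.277  1.273] F [ 0.6 -1.2 -2.5] w 0.093
board pos mm [-126.7  -54.9   48.8] tool x in board [1.    0.005 0.003] tool y [ 0.     0.003 -1.   ]
rot [0.    0.005 0.003]
shift mm [168.7   0.3  -0.9]  in nominal axes: [ 1.687e+02 -2.000e-01 -1.000e-01]
blank1 0.97 [612 229] z 20 rect [ 56. -42.] [31. 26.] 90
blank1 0.56 [631 165] z 18 rect [55. -6.] [10. 28.] 17
straightedge 0.96 [298 215] z 19 rect [-143.  -55.] [ 45. 120.] 0
```

>>> {"api": "jog_arm", "payload": {
  "increments": [
    [0.025, 0, 0, 0, 0.004, 0, 0],
    [0.025, 0, 0, 0, 0, 0, 0],
    [0.025, 0, 0, 0, 0, 0, 0],
    [0.025, 0, 0, 0, 0, 0, 0],
    [0.022, 0, 0, 0, 0, 0, 0],
    [0.02, 0, 0, 0, 0, 0, 0],
    [0.018, 0, 0, 0, 0, 0, 0],
    [0, 0, 0, 0, 0, 0, 0]
  ]
}}

```text
time: 45.75
tool_pos: [0.5929, 0.0274, 0.0523]
tcp_rot: [-1.172, -1.279, 1.27]
wrist_force: [0.1, -0.9, -1.3]
width: 0.099
```

```bash
python3 - <<'E'
from h import *
corr([42,-55,49]); survey(("blank1","straightedge"),save="pics/w6.png"); survey(("blank1",),"scene",save="pics/s6.png")
E
```

```text
t 45.75 pos [0.5929 0.0274 0.0523] rv [-1.172 -1.279  1.27 ] F [ 0.1 -0.9 -1.3] w 0.099
board pos mm [ 38.5 -56.7  52.3] tool x in board [ 1.     0.003 -0.   ] tool y [ 0.007  0.    -1.   ]
rot [ 0.007  0.003 -0.   ]
shift mm [3.5 3.3 1.7]  in nominal axes: [3.5 3.3 1.7]
blank1 0.81 [365 280] z 19 rect [ 72. -86.] [ 7. 21.] 34
blank1 0.72 [350 220] z 20 rect [ 59. -42.] [24. 30.] 0
blank1 0.71 [363 156] z 20 rect [67. -2.] [31. 31.] 40
blank1 0.66 [374  66] z 20 rect [67. 45.] [31. 31.] 77
blank1 0.65 [296 212] z 22 rect [ 22. -59.] [ 46. 124.] 0
blank1 0.56 [408 116] z 20 rect [88. 21.] [31. 31.] 6
straightedge 0.96 [294 215] z 22 rect [ 22. -57.] [ 45. 120.] 0
straightedge 0.31 [328 160] z 11 rect [ 25. -27.] [440. 208.] 0
blank1 0.54 [290 187] z 21 rect [58. 94.] [26. 20.] 84
```

>>> {"api": "jog_arm", "payload": {
  "increments": [
    [-0.03, 0, 0, 0.003, 0.002, 0, 0],
    [-0.045, -0.01, 0.005, 0.003, 0, 0, 0],
    [-0.05, -0.025, 0.006, 0, 0, 0, 0],
    [-0.05, -0.01, 0.006, 0, 0, 0, 0],
    [-0.05, 0, 0.006, 0, 0, 0, 0],
    [-0.05, 0, 0.006, 0, 0, 0, 0],
    [-0.05, 0, 0.006, 0, 0, 0, 0],
    [-0.04, 0, 0.004, 0, 0, 0, 0],
    [0, 0, 0, 0, 0, 0, 0]
  ]
}}

```text
time: 47.12
tool_pos: [0.5824, -0.3602, 0.0991]
tcp_rot: [-1.177, -1.266, 1.267]
wrist_force: [-0.4, -0.0, -2.4]
width: 0.094
```

```bash
python3 - <<'E'
from h import *
corr([-337,-18,40.5]); survey(("blank1","straightedge","pad"),save="pics/w7.png")
E
```

```text
t 47.12 pos [ 0.5824 -0.3602  0.0991] rv [-1.177 -1.266  1.267] F [-0.4 -0.  -2.4] w 0.094
board pos mm [-346.8  -13.4   99.1] tool x in board [ 1.    -0.008 -0.004] tool y [ 0.003 -0.004 -1.   ]
rot [ 0.003 -0.008 -0.004]
shift mm [10.  58.6 -4.4]  in nominal axes: [ 9.8 58.6 -4.6]
straightedge 0.7 [297 215] z 69 rect [-363.  -13.] [121.  45.] 90
pad 0.65 [335 144] z 3 rect [-354.    3.] [120.  80.] 89
```

View pics/w7.png

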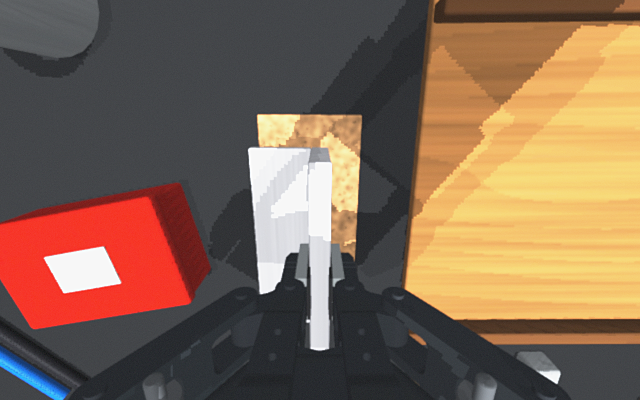

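>>> {"api": "jog_arm", "payload": {
  "increments": [
    [0.009, 0.025, -0.004, 0.003, -0.007, -0.004, 0],
    [0, 0.02, 0, 0, 0, 0, 0],
    [0, 0, 0, 0, 0, 0, 0]
  ]
}}

```text
time: 47.7
tool_pos: [0.5857, -0.3409, 0.049]
tcp_rot: [-1.157, -1.276, 1.275]
wrist_force: [0.1, 0.9, -2.3]
width: 0.097
```

```bash
python3 - <<'E'
from h import *
corr([-338,-18,40.5]); survey(("straightedge",))
E
```

```text
t 47.7 pos [ 0.5857 -0.3409  0.049 ] rv [-1.157 -1.276  1.275] F [ 0.1  0.9 -2.3] w 0.097
board pos mm [-327.8  -18.3   49. ] tool x in board [1.    0.008 0.005] tool y [-0.005  0.005 -1.   ]
rot [-0.004  0.008  0.005]
shift mm [-10.2   8.4   0.3]  in nominal axes: [-10.2   8.5   0.3]
straightedge 0.63 [297 216] z 19 rect [-343.  -18.] [ 46. 119.] 1
```

>>> {"api": "jog_arm", "payload": {
  "increments": [
    [-0.01, 0, 0, -0.003, 0.006, 0.004, 0],
    [0, 0.004, 0, 0, 0, 0, 0],
    [0, 0, 0, 0, 0, 0, 0]
  ]
}}

```text
time: 48.18
tool_pos: [0.5893, -0.354, 0.0489]
tcp_rot: [-1.173, -1.274, 1.272]
wrist_force: [0.2, 0.4, -2.7]
width: 0.096
```

```bash
python3 - <<'E'
from h import *
corr([-338,-18,40]); survey(("straightedge",))
E
```

```text
t 48.17 pos [ 0.5893 -0.354   0.0489] rv [-1.173 -1.274  1.272] F [ 0.2  0.4 -2.7] w 0.096
board pos mm [-341.2  -20.7   48.9] tool x in board [ 1.     0.001 -0.003] tool y [ 0.005 -0.003 -1.   ]
rot [ 0.005  0.001 -0.003]
shift mm [3.3 8.8 2.8]  in nominal axes: [3.2 8.9 2.7]
straightedge 0.58 [298 215] z 19 rect [-358.  -21.] [ 45. 120.] 0
```

>>> {"api": "jog_arm", "payload": {
  "increments": [
    [0.002, 0.005, 0.003, 0.004, 0, -0.002, 0],
    [0, 0.005, 0, 0, 0, 0, 0],
    [0, 0, 0, 0, 0, 0, 0]
  ]
}}

```text
time: 48.65
tool_pos: [0.5868, -0.3527, 0.0399]
tcp_rot: [-1.171, -1.273, 1.273]
wrist_force: [-0.8, -0.7, -0.7]
width: 0.099
```

```bash
python3 - <<'E'
from h import *
corr([-338,-18,40]); survey(("straightedge",))
E
```

```text
t 48.65 pos [ 0.5868 -0.3527  0.0399] rv [-1.171 -1.273  1.273] F [-0.8 -0.7 -0.7] w 0.099
board pos mm [-339.7  -18.4   39.9] tool x in board [ 1.     0.001 -0.003] tool y [ 0.002 -0.003 -1.   ]
rot [ 0.002  0.001 -0.003]
shift mm [ 1.7 -0.1  0.4]  in nominal axes: [ 1.7 -0.1  0.4]
straightedge 0.59 [296 213] z 10 rect [-356.  -18.] [ 45. 121.] 0
```

>>> {"api": "jog_arm", "payload": {
  "increments": [
    [0, 0, 0, 0, 0, 0, 0.3],
    [0, 0, 0, 0, 0, 0, 0.35],
    [0, -0.03, 0, 0, 0, 0, 0.35],
    [0, -0.05, 0, 0, 0, 0, 0.35],
    [0, -0.05, 0, 0, 0, 0, 0.35],
    [0, -0.05, 0, 0, 0, 0, 0.35],
    [0.03, -0.04, 0, 0, 0, 0, 0.35],
    [0.05, 0, 0.003, 0, 0, 0, 0.35],
    [0.05, 0, 0.003, 0, 0, 0, 0.35],
    [0, 0, 0, 0, 0, 0, 0.35]
  ]
}}

```text
time: 50.0
tool_pos: [0.5698, -0.2205, 0.2681]
tcp_rot: [-1.175, -1.274, 1.27]
wrist_force: [0.4, -0.5, 0.4]
width: 0.354
```

```bash
python3 - <<'E'
from h import *
corr([100,0,260]); survey(("straightedge","blank1","pad"),save="pics/w8.png")
E
```

```text
t 50.0 pos [ 0.5698 -0.2205  0.2681] rv [-1.175 -1.274  1.27 ] F [ 0.4 -0.5  0.4] w 0.354
board pos mm [-206.5  -12.6  268.1] tool x in board [ 1.    -0.001 -0.003] tool y [ 0.006 -0.002 -1.   ]
rot [ 0.006 -0.001 -0.003]
shift mm [306.5   7.2  13. ]  in nominal axes: [306.5   8.1  12.6]
straightedge 0.88 [148  11] z 46 rect [-394.  177.] [77. 10.] 13
straightedge 0.73 [216 172] z 53 rect [-338.  -18.] [ 11. 120.] 0
straightedge 0.36 [37 46] z 82 rect [-513.  133.] [70. 31.] 73
blank1 0.97 [531 125] z 20 rect [66. 45.] [31. 31.] 47
blank1 0.91 [520 163] z 20 rect [66. -3.] [30. 31.] 56
blank1 0.9 [535  83] z 20 rect [63. 98.] [29. 26.] 90
blank1 0.76 [539 146] z 20 rect [88. 22.] [32. 29.] 1
blank1 0.75 [510 193] z 20 rect [ 58. -42.] [29. 26.] 90
blank1 0.57 [505 227] z 20 rect [ 63. -95.] [31. 32.] 26
pad 0.82 [227 153] z 3 rect [-354.  -17.] [160.  81.] 89
```

View pics/w8.png

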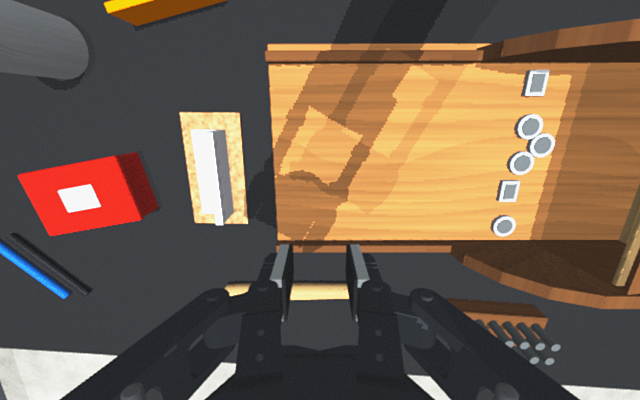

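>>> {"api": "jog_arm", "payload": {
  "increments": [
    [0.055, 0, 0.003, 0.005, 0, -0.003, 0.35],
    [0.055, 0, 0.002, 0, 0, 0, 0.35],
    [0.055, 0, 0.002, 0, 0, 0, 0.35],
    [0.055, 0, 0.002, 0, 0, 0, 0.35],
    [0.055, 0, 0.002, 0, 0, 0, 0.35],
    [0.055, 0, 0.002, 0, 0, 0, 0.35],
    [0.04, 0, 0, 0, 0, 0, 0.35],
    [0, 0, 0, 0, 0, 0, 0.35]
  ]
}}

```text
time: 51.2
tool_pos: [0.5337, 0.1435, 0.2627]
tcp_rot: [-1.178, -1.252, 1.259]
wrist_force: [-0.1, -0.5, 0.1]
width: 0.349
```

```bash
python3 - <<'E'
from h import *
corr([166,0,172])
c=read_camera("wrist"); b=w2b(pts(c)).reshape(-1,3); g=(np.abs(b[:,1])<.045)&(b[:,2]>.162)&(b[:,2]<.19)&(b[:,0]>.1)&(b[:,0]<.22); print("handle",g.sum(),(np.median(b[g],0)*1000).round(1))
E
```

```text
t 51.2 pos [0.5337 0.1435 0.2627] rv [-1.178 -1.252  1.259] F [-0.1 -0.5  0.1] w 0.349
board pos mm [159.2  -7.5 262.7] tool x in board [ 1.    -0.022 -0.002] tool y [-0.003 -0.003 -1.   ]
rot [-0.003 -0.022 -0.002]
shift mm [ 6.8 90.7  7.4]  in nominal axes: [ 6.8 90.7  7.5]
handle 1549 [165.8   4.8 176.1]
```

>>> {"api": "jog_arm", "payload": {
  "increments": [
    [0.007, 0.03, 0.007, 0, -0.02, 0, 0.35],
    [0, 0.03, 0, 0, 0, 0, 0.35],
    [0, 0.012, 0, 0, 0, 0, 0.35],
    [0, 0, 0, 0, 0, 0, 0.35]
  ]
}}

```text
time: 51.75
tool_pos: [0.5293, 0.1423, 0.1892]
tcp_rot: [-1.175, -1.26, 1.269]
wrist_force: [0.2, -0.1, -0.3]
width: 0.347
```

```bash
python3 - <<'E'
from h import *
corr([166,0,172])
E
```

```text
t 51.75 pos [0.5293 0.1423 0.1892] rv [-1.175 -1.26   1.269] F [ 0.2 -0.1 -0.3] w 0.347
board pos mm [158.4  -3.1 189.2] tool x in board [ 1.    -0.01  -0.006] tool y [-0.002 -0.006 -1.   ]
rot [-0.002 -0.01  -0.006]
shift mm [ 7.7 17.2  3.1]  in nominal axes: [ 7.6 17.2  3.1]
```

>>> {"api": "jog_arm", "payload": {
  "increments": [
    [0.0075, 0.01, 0.003, 0, -0.008, -0.004, 0.35],
    [0, 0.007, 0, 0, 0, 0, 0.35],
    [0, 0, 0, 0, 0, 0, 0],
    [0, 0, 0, 0, 0, 0, 0],
    [0, 0, 0, 0, 0, 0, 0]
  ],
  "force": 40
}}

```text
time: 52.38
tool_pos: [0.5275, 0.1485, 0.1737]
tcp_rot: [-1.172, -1.27, 1.271]
wrist_force: [0.6, -1.1, -1.9]
width: 0.117
```

>>> {"api": "jog_arm", "payload": {
  "increments": [
    [-0.02, -0.004, 0, 0, 0, 0, 0],
    [-0.021, -0.002, 0, 0, 0, 0, 0],
    [-0.021, 0.001, 0, 0, 0, 0, 0],
    [-0.02, 0.003, 0, 0, 0, 0, 0]
  ]
}}

```text
time: 52.88
tool_pos: [0.5339, 0.075, 0.1799]
tcp_rot: [-1.159, -1.28, 1.257]
wrist_force: [-2.3, 3.8, 0.6]
width: 0.122
```

```bash
cat >> h.py <<'E'
def arc():
    b=w2b(readout.read_state()["tool_pos"])*1000; print("radius/angle",np.hypot(120-b[0],b[2]-12).round(1),np.arctan2(b[2]-12,120-b[0]).round(3))
E
python3 - <<'E'
from h import *
corr(); arc()
E
```

```text
t 52.88 pos [0.5339 0.075  0.1799] rv [-1.159 -1.28   1.257] F [-2.3  3.8  0.6] w 0.122
board pos mm [ 90.9  -1.9 179.9] tool x in board [ 1.    -0.002  0.016] tool y [ 0.002  0.016 -1.   ]
rot [ 0.003 -0.002  0.016]
radius/angle 170.4 1.399
```

>>> {"api": "jog_arm", "payload": {
  "increments": [
    [-0.021, 0.005, 0, 0, 0, 0.008, 0],
    [-0.02, 0.008, 0, 0, 0, 0.004, 0],
    [-0.019, 0.0105, 0, 0, 0, 0, 0],
    [-0.0175, 0.013, 0, 0, 0, 0, 0]
  ]
}}

```text
time: 53.38
tool_pos: [0.5406, 0.0002, 0.1464]
tcp_rot: [-1.163, -1.28, 1.257]
wrist_force: [-3.3, 0.8, 4.4]
width: 0.12
```

```bash
python3 - <<'E'
from h import *
corr(); arc()
E
```

```text
t 53.38 pos [5.406e-01 2.000e-04 1.464e-01] rv [-1.163 -1.28   1.257] F [-3.3  0.8  4.4] w 0.12
board pos mm [ 15.8  -2.2 146.4] tool x in board [ 1.    -0.002  0.013] tool y [ 0.005  0.014 -1.   ]
rot [ 0.006 -0.002  0.013]
radius/angle 170.0 0.911
```

>>> {"api": "jog_arm", "payload": {
  "increments": [
    [-0.0136, 0.013, 0, 0, 0, 0.006, 0],
    [-0.0123, 0.0138, 0, 0, 0, 0, 0],
    [-0.0106, 0.015, 0, 0, 0, 0, 0],
    [-0.009, 0.016, 0, 0, 0, 0, 0]
  ]
}}

```text
time: 53.88
tool_pos: [0.545, -0.0474, 0.0855]
tcp_rot: [-1.168, -1.278, 1.259]
wrist_force: [-1.4, 5.2, 0.9]
width: 0.117
```

```bash
python3 - <<'E'
from h import *
corr([-36,0,71]); arc()
E
```

```text
t 53.88 pos [ 0.545  -0.0474  0.0855] rv [-1.168 -1.278  1.259] F [-1.4  5.2  0.9] w 0.117
board pos mm [-31.9  -2.6  85.5] tool x in board [ 1.    -0.004  0.009] tool y [ 0.006  0.009 -1.   ]
rot [ 0.007 -0.004  0.009]
shift mm [-4.2 14.5  2.7]  in nominal axes: [-4.1 14.5  2.6]
radius/angle 168.8 0.451
```

>>> {"api": "jog_arm", "payload": {
  "increments": [
    [-0.004, 0.01, 0, 0, 0, 0, 0],
    [-0.003, 0.008, 0, 0, 0, 0, 0],
    [-0.001, 0.006, 0, 0, 0, 0, 0],
    [0, 0.006, 0, 0, 0, 0, 0]
  ]
}}

```text
time: 54.38
tool_pos: [0.5479, -0.0523, 0.0692]
tcp_rot: [-1.161, -1.279, 1.254]
wrist_force: [-25.1, -0.2, 52.1]
width: 0.119
```

```bash
python3 - <<'E'
from h import *
corr([-36,0,71]); arc()
E
```

```text
t 54.38 pos [ 0.5479 -0.0523  0.0692] rv [-1.161 -1.279  1.254] F [-25.1  -0.2  52.1] w 0.119
board pos mm [-37.1  -5.1  69.2] tool x in board [ 1.    -0.004  0.016] tool y [ 0.004  0.016 -1.   ]
rot [ 0.005 -0.004  0.016]
shift mm [ 1.1 -1.8  5.1]  in nominal axes: [ 1.1 -1.8  5.1]
radius/angle 167.2 0.349
```

>>> {"api": "jog_arm", "payload": {
  "increments": [
    [0, -0.002, 0, 0, 0, 0, 0],
    [0, 0, 0, 0, 0, 0, 0.35],
    [0, 0, 0, 0, 0, 0, 0.35],
    [0, -0.03, 0, 0, 0, 0, 0.35],
    [0, -0.05, 0, 0, 0, 0, 0.35],
    [0, -0.05, 0, 0, 0, 0, 0.35],
    [-0.03, -0.05, 0, 0, 0, 0, 0.35],
    [-0.04, -0.02, 0, 0, 0, 0, 0.35],
    [0, 0, 0, 0, 0, 0, 0.35]
  ]
}}

```text
time: 55.5
tool_pos: [0.5543, -0.1283, 0.2714]
tcp_rot: [-1.162, -1.278, 1.26]
wrist_force: [-0.1, 0.7, -0.6]
width: 0.347
```

```bash
python3 - <<'E'
from h import *
corr(); c=survey(("blank1","straightedge"),save="pics/w9.png")
c=read_camera("scene"); cv2.imwrite("pics/s9.png",cv2.resize(c["img"][90:370,120:440],None,fx=2.1,fy=2.1,interpolation=cv2.INTER_CUBIC))
for cc in (read_camera("wrist"),c):
    b=w2b(pts(cc)).reshape(-1,3); ax=np.hypot(b[:,0]-.12,b[:,2]-.012)
    h=b[(ax>.155)&(ax<.185)&(np.abs(b[:,1])<.045)&(b[:,0]<.1)&(b[:,2]>.05)]; print(len(h),(np.median(h,0)*1000).round(1),"angle",np.median(np.arctan2(h[:,2]-.012,.12-h[:,0])))
E
```

```text
t 55.5 pos [ 0.5543 -0.1283  0.2714] rv [-1.162 -1.278  1.26 ] F [-0.1  0.7 -0.6] w 0.347
board pos mm [-113.3   -5.   271.4] tool x in board [ 1.    -0.001  0.011] tool y [ 0.003  0.012 -1.   ]
rot [ 0.004 -0.001  0.011]
blank1 0.49 [476 164] z 129 rect [94. -1.] [ 74. 241.] 2
straightedge 0.94 [71 13] z 48 rect [-381.  181.] [107.  11.] 13
straightedge 0.57 [148 175] z 52 rect [-338.  -19.] [120.  11.] 90
799 [-36.    2.7  75.7] angle 0.39054753635811956
78 [-39.    1.2  74.9] angle 0.3792559713700403
```

View pics/w9.png

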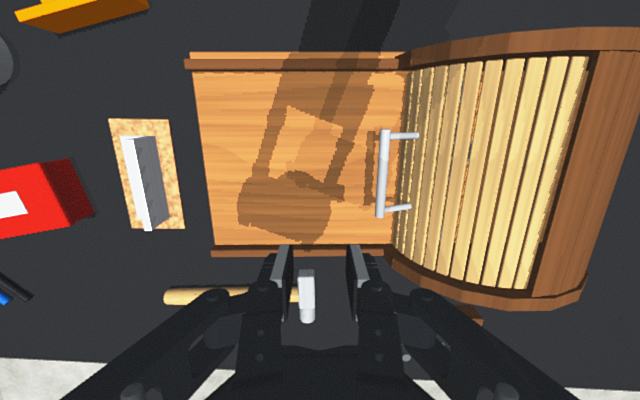

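View pics/s9.png

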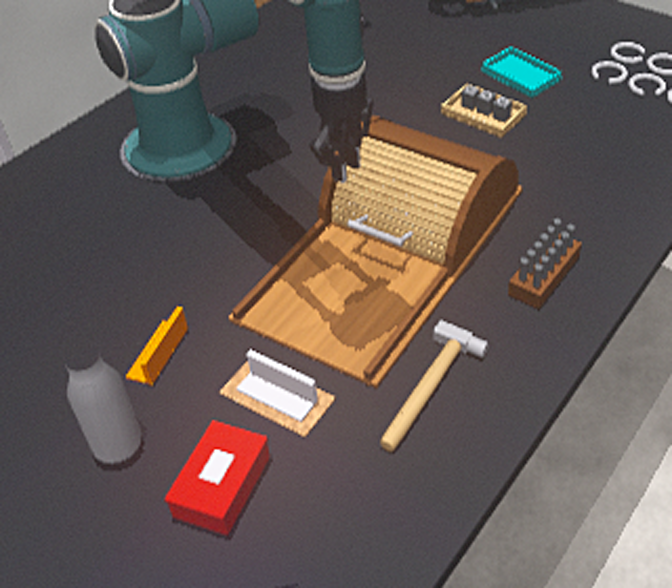

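```bash
python3 -c "
from h import *
print(bot.finish_job())"
```

```text
the job is handed in; nothing more can be done
None
```

The job is handed in at about 55 s of the 210 s. I rolled the door to its open stop and put the three dies standing in the wooden tray. I then pushed the six blanks present into the store in three passes with the straightedge, stood it back on the cork pad and let go, and rolled the door to its shut stop.

**What the last checks showed:**
- **Blanks:** all six were inside with their rear edges at least about 40 mm past the mouth, and the lane was empty. This was checked before the door closed, because they cannot be seen now.
- **Dies:** three in the tray, with tops 45 mm above the bench as they should be.
- **Straightedge:** its footprint was at (-356, -18) mm and the pad's centre is about (-354, -17) mm in the board frame. It is lengthwise, entirely on the pad, with the pushing face towards the store.
- **Door:** the handle reads about 0.35 to 0.38 rad from the axis, which means shut to within camera error.
- **Bystanders and look-alikes:** the last pictures show the tin, punches, hammer, flask and look-alikes where they started.
- **Gripper:** clear of everything at hand-in.

**Possible problem:** pressing the door onto its shut stop, the wrist force reached about 58 N for a moment. That is under the 120 N wrist limit, and the contact was the finger pads gripping the handle, not the gripper's body, so I expect the 40 N rule does not apply to it.

No blank was seen to shift on its own, and no grip slip was noticed.

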